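# Reload the bottle rack and lock its keeper bar

## Task

Swing the red keeper bar of the bottle rack wide open, as far as it goes. Then set the blue-capped bottle of fresh standard gently in the middle of the balance pan without pushing the pan down to its stop, and let go of it for two seconds so that it is weighed; move the red-capped empty bottle off the rack to stand in the grey tray, and stand the blue-capped bottle and every black-capped amber bottle that is there upright on the rack's raised shelf, in any order, midway between the shelf's front and back edges. When all are loaded, swing the keeper bar fully shut until it snaps into its catch, leaving the other glassware on the bench where it is.

Things in the scene. Friction and masses are not known exactly. Their poses are not given: they have to be found in the camera images.
- amber0: round lab bottle, amber glass with black cap, 105 mm tall: body 56 mm diameter up to 66 mm, shoulder narrowing to a neck, screw cap 40 mm diameter from 81 to 105 mm height, about 300 g. Origin: centre of its underside, z up. May be absent. Stands on the bench at the start.
- amber1: round lab bottle, amber glass with black cap, 105 mm tall: body 56 mm diameter up to 66 mm, shoulder narrowing to a neck, screw cap 40 mm diameter from 81 to 105 mm height, about 300 g. Origin: centre of its underside, z up. May be absent. Stands on the bench at the start.
- amber2: round lab bottle, amber glass with black cap, 105 mm tall: body 56 mm diameter up to 66 mm, shoulder narrowing to a neck, screw cap 40 mm diameter from 81 to 105 mm height, about 300 g. Origin: centre of its underside, z up. May be absent. Stands on the bench at the start.
- standard: round lab bottle, clear glass with blue cap, 105 mm tall: body 56 mm diameter up to 66 mm, shoulder narrowing to a neck, screw cap 40 mm diameter from 81 to 105 mm height, about 350 g. Origin: centre of its underside, z up. Stands on the bench at the start.
- empty: round lab bottle, clear glass with red cap, 105 mm tall: body 56 mm diameter up to 66 mm, shoulder narrowing to a neck, screw cap 40 mm diameter from 81 to 105 mm height, about 150 g. Origin: centre of its underside, z up. Stands somewhere on the rack's shelf at the start.
- tray: loose grey open tray 130 x 130 mm, 30 mm high, walls and floor 5 mm thick; origin: centre of its underside.
- rack: fixed bottle rack, origin: centre of its underside; own x points from its front (keeper bar side) to its back, own y along the shelf. White shelf 60 mm deep, 320 mm long, centred, top 80 mm above the bench, no lips. Steel back rail 8 mm thick at x = 42 mm, 130 mm up. Posts at the front corners (x about -42 mm; hinge at y = 170, catch at y = -155) reach 144 mm up.
- place0 (a point): blue dot on top of the rack's shelf, one of four bottle places 72 mm apart (y = -108 mm in the rack's frame, on the shelf's centre line)
- place1 (a point): blue dot on top of the rack's shelf, one of four bottle places 72 mm apart (y = -36 mm in the rack's frame, on the shelf's centre line)
- place2 (a point): blue dot on top of the rack's shelf, one of four bottle places 72 mm apart (y = 36 mm in the rack's frame, on the shelf's centre line)
- place3 (a point): blue dot on top of the rack's shelf, one of four bottle places 72 mm apart (y = 108 mm in the rack's frame, on the shelf's centre line)
- keeper (a joint): angle of the red keeper bar about its upright hinge, rad: 0 = fully shut, in front of and along the shelf; grows as the bar swings out towards the robot (clockwise from above); 1.25 = fully open. A sprung catch resists from about 0.08 to 0.035, then snaps the bar home. Elsewhere the bar stays where it is left.
- keeper_hinge (a point): hinge axis of the keeper bar at the bar's mid-height, 130 mm above the bench. Bar 10 mm thick, 14 mm high, 343 mm long from the hinge. Shut, it points along the rack's -y; its inner face is then 37 mm in front of the shelf's centre line.
- keeper_grip (a point): point on the bar's upright black handle, a post of 18 mm diameter standing on the bar from 137 to 187 mm above the bench, 180 mm from the hinge; the point is at 170 mm height on the post's axis.
- balance: fixed white balance, 200 x 170 mm, housing 50 mm high; origin: centre of its underside.
- pan_centre (a point): centre of the top face of the round steel pan, 110 mm diameter, 75 mm above the bench when unloaded; moves with the pan.
- balance_pan (a joint): how far the pan is pressed down, m: 0 unloaded, about 0.006 under the blue-capped bottle, stop at 0.015.
- flask0: bystander: amber volumetric flask, 158 mm tall, 68 mm bulb
- flask1: bystander: amber volumetric flask, 158 mm tall, 68 mm bulb
- beaker: bystander: glass beaker, 64 mm diameter, 75 mm tall
- jar: bystander: small jar, 44 mm diameter, 55 mm tall
- washbottle: bystander: white bottle, 60 mm diameter, 150 mm tall
Mind the look-alikes: they are no part of the job. What is shaped like the amber1 but green is not meant. What is shaped like the standard but yellow is not meant.

How it is judged:
On the way, in this order (a step that is already met when the one before it is completed fails the run):
1. the keeper bar is swung wide open (past 0.8 rad) (value of joint keeper above 0.8 rad), for 0.2 s.
2. the blue-capped bottle stands released and upright within 15 mm of the middle of the balance pan, and the pan is down and still for a second (horizontal distance between standard and pan_centre below 0.015 m and distance between standard and pan_centre below 0.018 m and value of joint balance_pan above 0.003 m and angle between standard's own z axis and vertical below 0.1 rad and contact force between standard and the fingers below 0.1 N and contact force between the arm and balance_pan below 0.1 N and linear speed of standard below 0.02 m/s), for 1 s.
3. with the bar still open, the blue-capped bottle and all amber bottles stand on the shelf and the empty stands in the tray (z of amber0 in the frame of rack between 0.073 and 0.088 m and x of amber0 in the frame of rack between -0.015 and 0.015 m and y of amber0 in the frame of rack between -0.14 and 0.14 m and angle between each of amber0, amber1, amber2, standard's own z axis and vertical below 0.12 rad and linear speed of each of amber0, amber1, amber2, standard, empty below 0.03 m/s and contact force between each of amber0, amber1, amber2, standard, empty and the fingers below 0.1 N and z of amber1 in the frame of rack between 0.073 and 0.088 m and x of amber1 in the frame of rack between -0.015 and 0.015 m and y of amber1 in the frame of rack between -0.14 and 0.14 m and z of amber2 in the frame of rack between 0.073 and 0.088 m and x of amber2 in the frame of rack between -0.015 and 0.015 m and y of amber2 in the frame of rack between -0.14 and 0.14 m and z of standard in the frame of rack between 0.073 and 0.088 m and x of standard in the frame of rack between -0.015 and 0.015 m and y of standard in the frame of rack between -0.14 and 0.14 m and x of empty in the frame of tray between -0.042 and 0.042 m and y of empty in the frame of tray between -0.042 and 0.042 m and z of empty in the frame of tray between -0.005 and 0.015 m and angle between empty's own z axis and vertical below 0.15 rad and value of joint keeper above 0.3 rad), for 0.3 s.
4. the keeper bar is shut in its catch (value of joint keeper below 0.025 rad), for 0.3 s.
At the end, for the whole second after the job is handed in: The blue-capped bottle and all amber bottles present stand upright, released and still on the rack's shelf, within 15 mm of its centre line and 140 mm of its middle; the red-capped empty stands upright and released in the tray; the keeper bar is within 0.025 rad of fully shut, past its catch (z of amber0 in the frame of rack between 0.073 and 0.088 m and x of amber0 in the frame of rack between -0.015 and 0.015 m and y of amber0 in the frame of rack between -0.14 and 0.14 m and angle between each of amber0, amber1, amber2, standard's own z axis and vertical below 0.12 rad and linear speed of each of amber0, amber1, amber2, standard, empty below 0.03 m/s and contact force between each of amber0, amber1, amber2, standard, empty and the fingers below 0.1 N and z of amber1 in the frame of rack between 0.073 and 0.088 m and x of amber1 in the frame of rack between -0.015 and 0.015 m and y of amber1 in the frame of rack between -0.14 and 0.14 m and z of amber2 in the frame of rack between 0.073 and 0.088 m and x of amber2 in the frame of rack between -0.015 and 0.015 m and y of amber2 in the frame of rack between -0.14 and 0.14 m and z of standard in the frame of rack between 0.073 and 0.088 m and x of standard in the frame of rack between -0.015 and 0.015 m and y of standard in the frame of rack between -0.14 and 0.14 m and x of empty in the frame of tray between -0.042 and 0.042 m and y of empty in the frame of tray between -0.042 and 0.042 m and z of empty in the frame of tray between -0.005 and 0.015 m and angle between empty's own z axis and vertical below 0.15 rad and value of joint keeper below 0.025 rad); the robot touches nothing.
It fails at once if the balance pan is pushed down to its stop (value of joint balance_pan above 0.0135 m).
It fails at once if other glassware on the bench is disturbed (moved over 40 mm) (distance of any of flask0, flask1, beaker, jar, washbottle from where it was at the start of the episode above 0.04 m).
Of amber0, amber1, amber2 only 2 to 3 are there at a start; the rules pass over those that are not, and their reading is None.
At some moment in a run one of tray may be knocked a few centimetres aside while the robot is not near it.
It also fails if it takes over 210 s, if anything falls off the work surface, if the arm or the gripper's body presses on something with over 40 N, if the wrist force passes 120 N, or if a joint passes its speed limit or range.

## Robot

A 6-joint arm with a two-finger parallel gripper is mounted at the origin on the work surface. World frame = base frame: x ahead of the robot, y to its left, z up, the work surface at z = 0. Lengths are in m, angles in rad, forces in N, time in s.
With the tool pointing down it reaches from about 0.425 to 0.95 m from the base axis. Payload 3.5 kg.
Tool frame: the origin (TCP) lies midway between the tips of the shut fingers; the grasp point (between the pads) lies 19 mm behind it; z points along the fingers, y is the line along which they close (so a half turn about z gives the same grasp; the last joint's range is limited). The gripper opens to 85 mm and grips with 20 to 120 N. Pads are 22 mm wide; open, the fingers measure 114 mm over their backs; the gripper's body (76 mm by 85 mm) begins 54 mm behind the grasp point. The pads swing forward as they close: fully open they stand 13 mm farther back than shut.
Start: joints at [1.084, 0.286, 1.577, -0, 1.279, -0.15], TCP at [0.223, 0.637, 0.231] pointing down, gripper open.
Joint ranges: [-2.77, 2.77], [-0.9, 2.22], [0.21, 2.48], [-1.53, 4.67], [0.24, 2.81], [-2.84, 2.84]. Speed limits (rad/s): [2.79, 2.79, 3.14, 3.14, 3.14, 3.14].

## Interface

Orientations are given as a unit quaternion [x, y, z, w].
In Python, from plant import ctrl gives the robot as it stands.
- The arm moves only by the tool move_arm, never from a script. Its argument "plan" is a list of rows, each an object of numbers: "x", "y", "z": the shift along the tool's x, y, z in m; "yaw": the turn about the tool's z in rad; "fingers": the closure, from 0 (fully open) to 1 (shut). In form: [{"x": .., "y": .., "z": .., "yaw": .., "fingers": ..}, ...]. A call has 1 to 5 rows; each row is the pose to reach, as a shift and turn from the pose commanded when the call began, along the tool's axes at that moment; what a row does not reach only later rows make up. A row lasts 1/10 s, in which the tool goes at most 50 mm and 8.59 degrees, less where a joint would pass 70% of its speed; a pose out of reach is approached as far as the arm can. A call with a gripper value outside its range is refused whole. The fingers move at their own pace and stop on an object; "force" is the grip in N (left out, the last holds). Time passes only in rows, so rows that repeat a pose let the fingers close. It gives the time, the measured TCP pose, the force, the opening and the grip force at its end, in the units of the state.
- ctrl.get_state(): the state, without advancing time (a new reading comes with each control period).
- ctrl.read_camera(name): name is "scene" or "top" or "wrist"; returns the picture (480x640x3 uint8, red, green, blue); there is no depth.
- ctrl.camera_model(name): a dict with "intrinsics" (3x3 intrinsics, pixels), "distortion" ([k1, k2, p1, p2, k3] as OpenCV has them; the pictures are not rectified), "cam_to_world" (4x4, takes a point from camera to world coordinates); the wrist camera has in their place "tool_from_camera" (4x4, takes a point from camera to tool coordinates, whose origin is the TCP and whose axes are the flange's). Camera axes: x right, y up, looking along -z (the intrinsics and any distortion apply to the point x, -y, -z); pixel columns grow to the right and rows downward; lengths in m; the calibration is good to about 2 mm. A picture is of the moment at which its call begins: read the wrist's pose just before it. camera_model takes no time and is no camera call.
- ctrl.sign_off(): hands the job in; it is judged then, once.
The state is a dict: "time": time; "qpos": joint angles; "dq": joint speeds; "joint_efforts": joint torques, N m; "eef_pos": TCP position; "tcp_rot": TCP orientation; "contact_force": force on the tool from outside, world axes, zero at the start; "wrist_torque": the same for the moment, N m; "opening": opening from 0.0 (shut) to 1.0 (fully open); "finger_force": force on a finger pad.
Only numpy, scipy, OpenCV 4.12 (cv2) and the standard library are available. Lean on these libraries where they do the work, as an engineer would, in place of code of your own. Each camera call takes 0.05 s, during which the arm holds its last target. There are 200 camera calls.

## Working session

There is one attempt and no reset: what is moved stays moved. The work goes in short steps, Python scripts to look and compute and a tool call to move; the robot and the scene stay as the last step left them, time stands still between calls to the robot, and variables do not carry over. Pictures are saved under pics/ and viewed, at most 14 in all, crops included, and the job is handed in when it is done.

Besides the shell and the picture viewer there is one more tool, called after "Call:" as name(argument=value, ...), one argument or row to a line, values as JSON. move_arm: Moves the arm, as the interface text tells. Its arguments: {"type":"object","properties":{"plan":{"type":"array"},"force":{"type":"number"}},"required":["plan"]}

```bash
ls; mkdir -p pics; python3 - <<'E'
from plant import ctrl
import cv2
s=ctrl.get_state();print(s)
for n in("scene","top"):
    im=ctrl.read_camera(n);cv2.imwrite(f"pics/{n}0.png",im[:,:,::-1])
    print(n,ctrl.camera_model(n))
print(ctrl.camera_model("wrist"))
E
```

```text
pics
{'time': 0.0, 'qpos': array([ 1.08398978e+00,  2.87238110e-01,  1.57817533e+00, -2.36775874e-05,
        1.27860758e+00, -1.49986414e-01]), 'dq': array([-0.00035754, -0.00118172,  0.00088329,  0.00051211,  0.00133263,
        0.00129882]), 'joint_efforts': array([-1.44711201e-03, -4.05986094e+01, -2.92620367e+01, -2.12597820e-04,
        5.89569230e-03, -3.73739823e-06]), 'eef_pos': array([0.22273583, 0.63649325, 0.22989979]), 'tcp_rot': array([ 1.67611622e-01,  9.85852357e-01, -1.15670285e-03, -3.69329057e-04]), 'contact_force': array([-0.2137301 ,  0.28456517,  0.51785524]), 'wrist_torque': array([0.00628184, 0.00679335, 0.01500347]), 'finger_force': 0.0, 'opening': 0.9948061315165931}
scene {'intrinsics': array([[435.45409161,   0.        , 324.307788  ],
       [  0.        , 435.45409161, 240.87871237],
       [  0.        ,   0.        ,   1.        ]]), 'distortion': array([-0.04563038,  0.        ,  0.        ,  0.        ,  0.        ]), 'cam_to_world': array([[-0.55990334, -0.65289636,  0.51013193,  1.14358101],
       [ 0.82851946, -0.43524542,  0.35230232,  0.3423203
[... 571 characters left out ...]
51,  1.17764217],
       [ 0.        ,  0.        ,  0.        ,  1.        ]])}
{'intrinsics': array([[403.87731041,   0.        , 316.80320078],
       [  0.        , 403.87731041, 239.81873205],
       [  0.        ,   0.        ,   1.        ]]), 'distortion': array([-0.05384752,  0.        ,  0.        ,  0.        ,  0.        ]), 'tool_from_camera': array([[ 1.18309592e-04,  9.52242946e-01,  3.05341380e-01,
         7.87052730e-02],
       [ 9.99999867e-01, -2.66015265e-04,  4.42133270e-04,
         1.97080748e-04],
       [ 5.02243756e-04,  3.05341287e-01, -9.52242850e-01,
        -1.41459391e-01],
       [ 0.00000000e+00,  0.00000000e+00,  0.00000000e+00,
         1.00000000e+00]])}
```

View pics/top0.png

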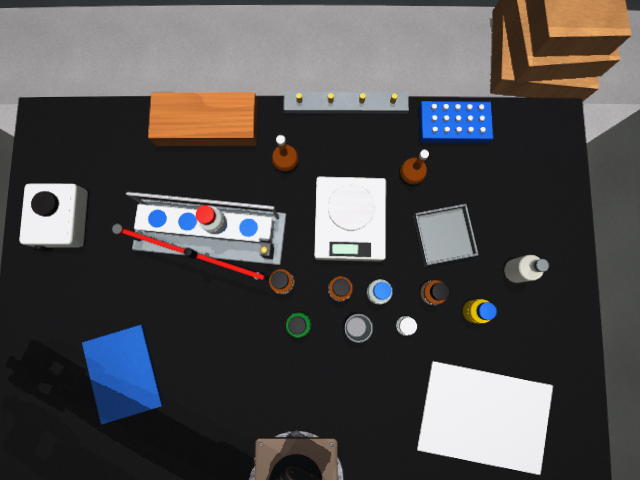

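View pics/scene0.png

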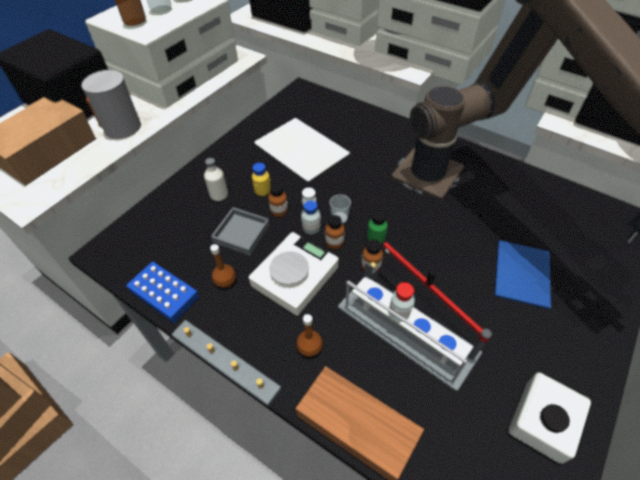

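Top view: three amber bottles near (282,281), (341,288) and (435,292), with the standard at (380,292) and the empty at (206,215). The keeper bar is part open from its hinge at (117,229) to its tip at (263,277), with its handle at (190,253). The tray is at (446,235) and the pan at (351,207).

```bash
cat > h.py <<'E'
import numpy as np, cv2
from plant import ctrl
from scipy.spatial.transform import Rotation as Rn
def ray(n,px,T=None):
    m=ctrl.camera_model(n)
    u=cv2.undistortPoints(np.array([[px]],float),m["intrinsics"],m["distortion"])[0,0]
    if T is None: T=m["cam_to_world"]
    return T[:3,3],T[:3,:3]@np.array([u[0],-u[1],-1.])
def onz(n,px,z,T=None):
    o,d=ray(n,px,T); return (o+d*(z-o[2])/d[2])[:2]
def wristT():
    s=ctrl.get_state();T=np.eye(4);T[:3,:3]=Rn.from_quat(s["tcp_rot"]).as_matrix();T[:3,3]=s["eef_pos"]
    return T@ctrl.camera_model("wrist")["tool_from_camera"]
def proj(n,p):
    m=ctrl.camera_model(n);c=np.linalg.inv(m["cam_to_world"])@np.append(p,1)
    return cv2.projectPoints(np.array([[c[0],-c[1],-c[2]]]),np.zeros(3),np.zeros(3),m["intrinsics"],m["distortion"])[0].ravel()
def blobs(im,lo,hi,amin=20):
    h=cv2.cvtColor(im,cv2.COLOR_RGB2HSV);k=cv2.inRange(h,np.array(lo),np.array(hi))
    n,_,st,c=cv2.connectedComponentsWithStats(k)
    return [(c[i].round(1),st[i]) for i in range(1,n) if st[i,4]>=amin]
def go(pts):
    """tool-axis moves through world TCP waypoints (x,y,z[,heading of tool y from world +x, deg])"""
    s=ctrl.get_state();R=Rn.from_quat(s["tcp_rot"]).as_matrix();p=s["eef_pos"]
    for q in pts:
        a=np.arctan2(R[1,1],R[0,1]);t=a if len(q)<4 else np.radians(q[3])
        dy=(t-a+np.pi)%(2*np.pi)-np.pi   # world ccw; tool yaw = -dy
        d=R.T@(np.array(q[:3])-p);print("xyz",d.round(3),"yaw",round(-dy,3))
        R=Rn.from_rotvec([0,0,dy]).as_matrix()@R;p=np.array(q[:3])
E
python3 - <<'E'
from h import *
im=cv2.imread("pics/top0.png")[:,:,::-1].copy()
for nm,lo,hi in (("blue",(100,120,80),(125,255,255)),("red",(0,150,80),(4,255,255)),("red2",(170,150,80),(180,255,255)),("amber",(5,150,40),(20,255,140))):
    for c,st in blobs(im,lo,hi,25): print(nm,c,st)
c=im[170:345,100:500];cv2.imwrite("pics/c1.png",cv2.resize(c,None,fx=2,fy=2,interpolation=cv2.INTER_CUBIC)[:,:,::-1])
c=im[255:345,255:505];cv2.imwrite("pics/c2.png",cv2.resize(np.clip(c.astype(float)*1.8,0,255).astype('uint8'),None,fx=3.2,fy=3.2,interpolation=cv2.INTER_CUBIC)[:,:,::-1])
E
```

```text
blue [456.3 120. ] [ 421  101   73   39 2285]
blue [156.9 218.1] [148 210  19  17 252]
blue [187. 221.] [178 213  19  17 251]
blue [248.1 227.2] [240 219  18  18 250]
blue [382.  290.3] [374 282  17  18 244]
blue [487.4 310.8] [479 303  18  17 259]
blue [121.1 373.8] [  82  325   80   99 5320]
red [204.8 214.2] [196 205  18  20 278]
red [151.2 240. ] [122 229  62  24 301]
red [229.9 266.3] [196 254  69  26 371]
amber [513.3  11. ] [507   1  13  19  73]
amber [504.   18.1] [501  10   9  17  36]
amber [555.   44.1] [548  37  14  17  55]
amber [593.3  42.7] [585  36  21  17  80]
amber [611.3  44.2] [599  36  29  19 161]
amber [564.4  47.9] [557  39  15  17  37]
amber [548.4  50.4] [542  46  12  10  37]
amber [582.5  53.5] [574  49  17   7  38]
amber [590.   69.4] [577  61  25  17 148]
amber [608.3  62.2] [601  60  18   7  39]
amber [525.5  66.7] [520  63  13   8  28]
amber [570.2  69.5] [560  62  29  18 144]
amber [553.9  70.8] [545  64  19  16  64]
amber [546.4  71. ] [540  66  13  10  27]
amber [540.2  91.9] [535  83  14  14  35]
amber [549.9  89.6] [545  84   9  12  28]
amber [209.6 138.8] [148  97 109  49 937]
amber [284.5 157.5] [272 144  27  27 557]
amber [413.1 170.4] [400 157  27  28 569]
amber [280.4 279.6] [269 269  24  23 146]
amber [341.4 285.3] [329 276  24  22 130]
amber [430.6 287.9] [424 280  20  24  94]
amber [437.8 300.2] [430 294  17  11  40]
```

View pics/c1.png

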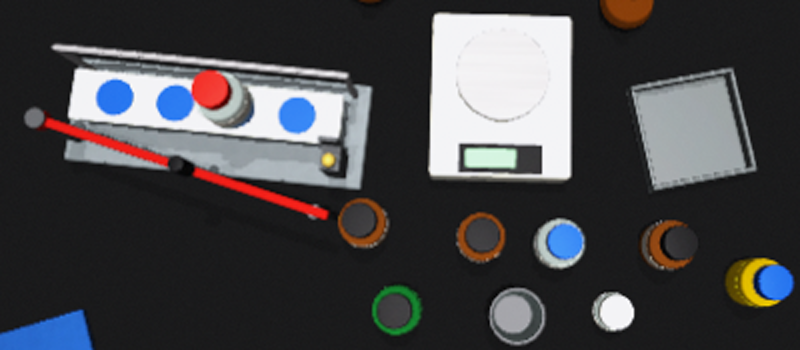

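View pics/c2.png

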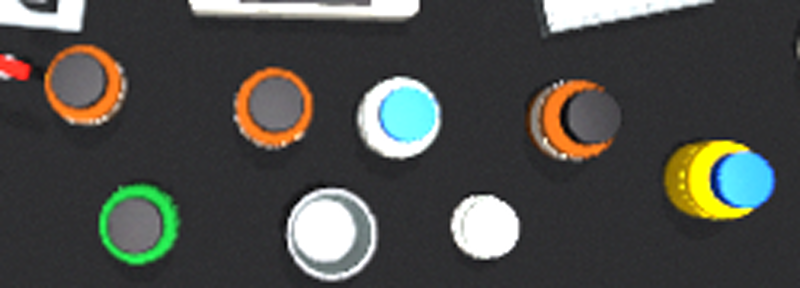

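Crops: amber caps at top-view pixels (279,280), (341,287.5) and (440,291.5), standard's cap at (382,290), handle top at (190,252.5), hinge top at (117.5,228.5), pan centre at (351.5,207). One shelf dot is hidden by the empty.

```bash
python3 - <<'E'
from h import *
P=dict(A=((279.1,280),.105),B=((341.3,287.5),.105),C=((440.3,291.6),.105),std=((382.1,290.2),.105),green=((297.2,325),.105),empty=((204.8,214.5),.185),handle=((190,252.5),.187),hinge=((117.5,228.5),.144),pan=((351.5,207),.075),
d3=((156.9,218.1),.08),d2=((187,221),.08),d0=((248.1,227.2),.08),tip=((263,277),.13),tray=((446.5,234.5),.03),beaker=((358,328),.06),jar=((406,326),.055))
W={k:onz("top",*v) for k,v in P.items()}
for k,v in W.items(): print(k,v.round(3), "r",np.hypot(*v).round(3))
d=W["d0"]-W["d3"];print("len",np.linalg.norm(d)); a=np.arctan2(-d[1],-d[0])-np.pi/2;print("rack yaw",a)
c=(W["d0"]+W["d3"])/2;print("origin",c)
R=np.array([[np.cos(a),-np.sin(a)],[np.sin(a),np.cos(a)]])
print("hinge exp",c+R@[-.042,.170],"places",[(c+R@[0,y]).round(3) for y in(-.108,-.036,.036,.108)])
h=c+R@[-.042,.17]
for k in("handle","tip"):
    v=R.T@(W[k]-h);print(k,"angle",np.arctan2(-v[0],-v[1]),np.linalg.norm(v))
for t in(.3,.5,.7,.9,1.1,1.2,1.25):print(t,(h+R@[-.18*np.sin(t),-.18*np.cos(t)]).round(3))
E
```

```text
A [0.46  0.036] r 0.462
B [ 0.444 -0.103] r 0.456
C [ 0.435 -0.325] r 0.543
std [ 0.438 -0.194] r 0.479
green [ 0.361 -0.005] r 0.361
empty [0.593 0.189] r 0.623
handle [0.512 0.216] r 0.556
hinge [0.57  0.392] r 0.692
pan [ 0.635 -0.129] r 0.648
d3 [0.606 0.328] r 0.689
d2 [0.599 0.257] r 0.652
d0 [0.585 0.113] r 0.596
tip [0.465 0.07 ] r 0.47
tray [ 0.577 -0.363] r 0.682
beaker [ 0.353 -0.143] r 0.381
jar [ 0.358 -0.255] r 0.439
len 0.2160958136340427
rack yaw -0.09810779020030846
origin [0.59529767 0.22043558]
hinge exp [0.57015122 0.39373202] places [array([0.585, 0.113]), array([0.592, 0.185]), array([0.599, 0.256]), array([0.606, 0.328])]
handle angle 0.21947686908549252 0.18657982194160938
tip angle 0.21489210558464064 0.34073143781107995
0.3 [0.5   0.228]
0.5 [0.469 0.245]
0.7 [0.441 0.268]
0.9 [0.419 0.296]
1.1 [0.403 0.328]
1.2 [0.397 0.345]
1.25 [0.395 0.354]
```

```bash
python3 - <<'E'
from h import *
go([(.513,.22,.231,-18),(.513,.22,.151)])
E
```

```text
xyz [-0.412 -0.297 -0.   ] yaw 1.548
xyz [-0.    0.    0.08] yaw -0.0
```

Call:
move_arm(
  plan=[
    {"x": -0.035,"y": -0.025,"z": 0},
    {"x": -0.07,"y": -0.05,"z": 0},
    {"x": -0.105,"y": -0.075,"z": 0},
    {"x": -0.14,"y": -0.1,"z": 0},
    {"x": -0.175,"y": -0.125,"z": 0},
  ],
)

```text
validation failed for argument at $.pl...
```

Call:
move_arm(
  plan=[
    {"x": -0.035,"y": -0.025,"z": 0},
    {"x": -0.07,"y": -0.05,"z": 0},
    {"x": -0.105,"y": -0.075,"z": 0},
    {"x": -0.14,"y": -0.1,"z": 0},
    {"x": -0.175,"y": -0.125,"z": 0},
  ],
)

```text
validation failed for argument at $.pl...
```

Call:
move_arm(
  plan=[
    {"x": -0.031,"y": -0.023,"z": 0},
    {"x": -0.062,"y": -0.047,"z": 0,"yaw": 0.14},
    {"x": -0.062,"y": -0.047,"z": 0,"yaw": 0.28},
    {"x": -0.062,"y": -0.047,"z": 0,"yaw": 0.42},
    {"x": -0.062,"y": -0.047,"z": 0,"yaw": 0.56},
  ],
)

```text
validation failed for argument at $.pl...
```

Call:
move_arm(
  plan=[
    {"yaw": 0.14},
    {"yaw": 0.28},
    {"yaw": 0.42},
    {"yaw": 0.56},
    {"yaw": 0.7},
  ],
)

```text
validation failed for argument at $.pl...
```

Call:
move_arm(
  plan=[
    {"yaw": 0.14},
    {"yaw": 0.28},
    {"yaw": 0.28},
    {"yaw": 0.28},
    {"yaw": 0.28},
  ],
)

```text
validation failed for argument at $.pl...
```

```bash
python3 - <<'E'
from h import *
T=wristT();im=ctrl.read_camera("wrist");cv2.imwrite("pics/w1.png",im[:,:,::-1])
go([(.513,.22,.231,-18),(.513,.22,.151)])
print(ctrl.get_state()["qpos"])
E
```

```text
xyz [-0.412 -0.297 -0.   ] yaw 1.548
xyz [-0.    0.    0.08] yaw -0.0
[ 1.08398558e+00  2.87027981e-01  1.57784357e+00  6.40119612e-06
  1.27859381e+00 -1.49996850e-01]
```

View pics/w1.png

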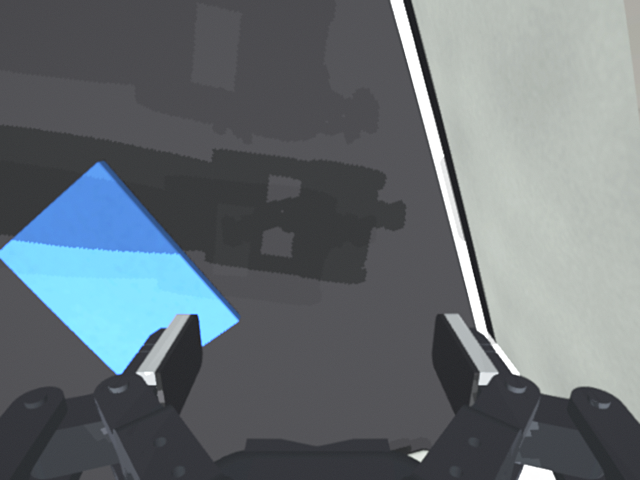

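The calls were rejected by validation, so all five keys are probably required in every row. The arm has not moved, and the wrist picture shows only the blue mat.

Call:
move_arm(
  plan=[
    {"x": -0.035,"y": -0.025,"z": 0,"yaw": 0,"fingers": 0},
    {"x": -0.07,"y": -0.05,"z": 0,"yaw": 0,"fingers": 0},
    {"x": -0.105,"y": -0.075,"z": 0,"yaw": 0,"fingers": 0},
    {"x": -0.14,"y": -0.1,"z": 0,"yaw": 0,"fingers": 0},
    {"x": -0.175,"y": -0.125,"z": 0,"yaw": 0,"fingers": 0},
  ],
)

```text
time: 0.65
eef_pos: [0.3474, 0.4597, 0.231]
tcp_rot: [0.167, 0.986, -0.0, -0.0]
contact_force: [0.6, 0.2, 0.5]
opening: 1.001
finger_force: 0.0
```

Call:
move_arm(
  plan=[
    {"x": -0.175,"y": -0.125,"z": 0,"yaw": 0,"fingers": 0},
    {"x": -0.175,"y": -0.125,"z": 0,"yaw": 0,"fingers": 0},
    {"x": -0.175,"y": -0.125,"z": 0,"yaw": 0,"fingers": 0},
    {"x": -0.175,"y": -0.125,"z": 0,"yaw": 0,"fingers": 0},
    {"x": -0.175,"y": -0.125,"z": 0,"yaw": 0,"fingers": 0},
  ],
)

```text
time: 1.15
eef_pos: [0.4727, 0.282, 0.2312]
tcp_rot: [0.17, 0.985, -0.0, 0.0]
contact_force: [-0.9, -0.4, 0.9]
opening: 0.999
finger_force: 0.0
```

Call:
move_arm(
  plan=[
    {"x": -0.062,"y": -0.047,"z": 0,"yaw": 0.7,"fingers": 0},
    {"x": -0.062,"y": -0.047,"z": 0,"yaw": 0.7,"fingers": 0},
    {"x": -0.062,"y": -0.047,"z": 0,"yaw": 0.7,"fingers": 0},
    {"x": -0.062,"y": -0.047,"z": 0,"yaw": 0.7,"fingers": 0},
    {"x": -0.062,"y": -0.047,"z": 0,"yaw": 0.7,"fingers": 0},
  ],
)

```text
time: 1.65
eef_pos: [0.5134, 0.2208, 0.2309]
tcp_rot: [0.498, 0.867, -0.0, -0.001]
contact_force: [0.6, 0.0, -0.4]
opening: 1.001
finger_force: 0.0
```

Call:
move_arm(
  plan=[
    {"x": 0,"y": 0,"z": 0,"yaw": 0.7,"fingers": 0},
    {"x": 0,"y": 0,"z": 0,"yaw": 0.7,"fingers": 0},
    {"x": 0,"y": 0,"z": 0,"yaw": 0.7,"fingers": 0},
    {"x": 0,"y": 0,"z": 0,"yaw": 0.7,"fingers": 0},
    {"x": 0,"y": 0,"z": 0,"yaw": 0.7,"fingers": 0},
  ],
)

```text
time: 2.15
eef_pos: [0.5132, 0.2213, 0.2309]
tcp_rot: [0.765, 0.644, -0.0, -0.0]
contact_force: [-0.9, 0.6, 0.2]
opening: 1.0
finger_force: 0.0
```

Call:
move_arm(
  plan=[
    {"x": 0,"y": 0,"z": 0,"yaw": 0.15,"fingers": 0},
    {"x": 0,"y": 0,"z": 0,"yaw": 0.15,"fingers": 0},
    {"x": 0,"y": 0,"z": 0,"yaw": 0.15,"fingers": 0},
  ],
)

```text
time: 2.45
eef_pos: [0.5134, 0.221, 0.231]
tcp_rot: [0.809, 0.588, -0.0, -0.0]
contact_force: [-0.6, 0.3, 0.3]
opening: 1.003
finger_force: 0.0
```

```bash
python3 - <<'E'
from h import *
T=wristT();im=ctrl.read_camera("wrist");cv2.imwrite("pics/w2.png",im[:,:,::-1])
go([(.513,.22,.231,-18),(.513,.22,.151)])
print(ctrl.get_state()["qpos"])
m=ctrl.camera_model("wrist")
for p in((.513,.22,.187),(.5101,.222,.187)):
    c=np.linalg.inv(T)@np.append(p,1);print(cv2.projectPoints(np.array([[c[0],-c[1],-c[2]]]),np.zeros(3),np.zeros(3),m["intrinsics"],m["distortion"])[0].ravel())
E
```

```text
xyz [-0.001 -0.     0.   ] yaw 0.001
xyz [0.   0.   0.08] yaw -0.0
[2.24762848e-01 3.17667635e-02 1.86459606e+00 1.59331899e-04
 1.24561056e+00 5.37676128e-01]
[317.68481824 277.92444609]
[310.89713676 276.04330873]
```

View pics/w2.png

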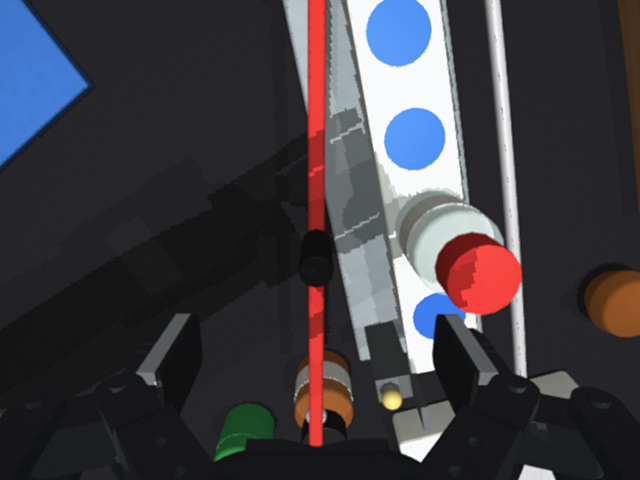

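Wrist view: handle top at (316,270), centred between the fingers and about 3 mm along the bar from my estimate. The empty's cap is at (485,272), so I half-close before descending.

Call:
move_arm(
  plan=[
    {"x": 0.003,"y": 0,"z": 0,"yaw": 0,"fingers": 0.5},
    {"x": 0.003,"y": 0,"z": 0,"yaw": 0,"fingers": 0.5},
    {"x": 0.003,"y": 0,"z": 0,"yaw": 0,"fingers": 0.5},
    {"x": 0.003,"y": 0,"z": 0.04,"yaw": 0,"fingers": 0.5},
    {"x": 0.003,"y": 0,"z": 0.078,"yaw": 0,"fingers": 0.5},
  ],
  force=40,
)

```text
time: 3.0
eef_pos: [0.5159, 0.2237, 0.1541]
tcp_rot: [0.809, 0.587, 0.002, 0.001]
contact_force: [-0.1, 0.0, -0.2]
opening: 0.499
finger_force: 0.0
```

Call:
move_arm(
  plan=[
    {"x": 0,"y": 0,"z": 0,"yaw": 0,"fingers": 1},
    {"x": 0,"y": 0,"z": 0,"yaw": 0,"fingers": 1},
    {"x": 0,"y": 0,"z": 0,"yaw": 0,"fingers": 1},
    {"x": 0,"y": 0,"z": 0,"yaw": 0,"fingers": 1},
    {"x": 0,"y": 0,"z": 0,"yaw": 0,"fingers": 1},
  ],
)

```text
time: 3.5
eef_pos: [0.5138, 0.2232, 0.1524]
tcp_rot: [0.81, 0.587, -0.001, -0.0]
contact_force: [0.5, -1.4, -12.2]
opening: 0.197
finger_force: 40.5
```

```bash
python3 - <<'E'
from h import *
s=ctrl.get_state();p=s["eef_pos"];print(p,s["opening"],s["finger_force"])
# arc about hinge in the tool frame
R=Rn.from_quat(s["tcp_rot"]).as_matrix();h=np.array([.570,.3935])
a=-.0981;v=p[:2]-h;print("r",np.hypot(*v))
th0=.22
for k in range(1,11):
    dt=.1*k;c,si=np.cos(-dt),np.sin(-dt)
    q=h+np.array([[c,-si],[si,c]])@v
    print(round(th0+dt,2),(R.T@np.append(q-p[:2],0)).round(3),dt, q.round(3))
E
```

```text
[0.51376537 0.22317755 0.15240192] 0.1974545100232635 40.54481863975525
r 0.17936574257445043
0.32 [ 0.001 -0.018  0.   ] 0.1 [0.497 0.23 ]
0.42 [ 0.004 -0.036  0.   ] 0.2 [0.481 0.238]
0.52 [ 0.008 -0.053  0.   ] 0.30000000000000004 [0.466 0.247]
0.62 [ 0.014 -0.07   0.   ] 0.4 [0.452 0.259]
0.72 [ 0.022 -0.086  0.   ] 0.5 [0.439 0.271]
0.82 [ 0.032 -0.101  0.   ] 0.6000000000000001 [0.427 0.285]
0.92 [ 0.043 -0.115  0.   ] 0.7000000000000001 [0.417 0.299]
1.02 [ 0.055 -0.129  0.   ] 0.8 [0.409 0.315]
1.12 [ 0.068 -0.14   0.   ] 0.9 [0.402 0.332]
1.22 [ 0.083 -0.151  0.   ] 1.0 [0.396 0.349]
```

Call:
move_arm(
  plan=[
    {"x": 0.001,"y": -0.018,"z": 0,"yaw": 0.1,"fingers": 1},
    {"x": 0.004,"y": -0.036,"z": 0,"yaw": 0.2,"fingers": 1},
    {"x": 0.008,"y": -0.053,"z": 0,"yaw": 0.3,"fingers": 1},
    {"x": 0.014,"y": -0.07,"z": 0,"yaw": 0.4,"fingers": 1},
    {"x": 0.022,"y": -0.086,"z": 0,"yaw": 0.5,"fingers": 1},
  ],
)

```text
time: 4.0
eef_pos: [0.4383, 0.271, 0.1524]
tcp_rot: [0.93, 0.366, -0.001, -0.0]
contact_force: [1.9, 0.4, -16.1]
opening: 0.194
finger_force: 40.4
```

Call:
move_arm(
  plan=[
    {"x": 0.001,"y": -0.018,"z": 0,"yaw": 0.1,"fingers": 1},
    {"x": 0.004,"y": -0.036,"z": 0,"yaw": 0.2,"fingers": 1},
    {"x": 0.008,"y": -0.053,"z": 0,"yaw": 0.3,"fingers": 1},
    {"x": 0.014,"y": -0.07,"z": 0,"yaw": 0.4,"fingers": 1},
    {"x": 0.022,"y": -0.086,"z": 0,"yaw": 0.5,"fingers": 1},
  ],
)

```text
time: 4.5
eef_pos: [0.3955, 0.3489, 0.1524]
tcp_rot: [0.992, 0.125, -0.001, 0.0]
contact_force: [2.3, -1.3, -14.8]
opening: 0.197
finger_force: 40.6
```

Call:
move_arm(
  plan=[
    {"x": 0,"y": 0,"z": 0,"yaw": 0,"fingers": 1},
    {"x": 0,"y": 0,"z": 0,"yaw": 0,"fingers": 1},
    {"x": 0,"y": 0,"z": 0,"yaw": 0,"fingers": 1},
  ],
)

```text
time: 4.8
eef_pos: [0.3957, 0.348, 0.1524]
tcp_rot: [0.992, 0.128, -0.002, 0.0]
contact_force: [-4.2, -0.8, -14.1]
opening: 0.197
finger_force: 40.6
```

Call:
move_arm(
  plan=[
    {"x": 0,"y": -0.004,"z": 0,"yaw": 0.02,"fingers": 1},
    {"x": 0,"y": -0.004,"z": 0,"yaw": 0.02,"fingers": 1},
    {"x": 0,"y": -0.004,"z": 0,"yaw": 0.02,"fingers": 0.4},
    {"x": 0,"y": -0.004,"z": 0,"yaw": 0.02,"fingers": 0.4},
    {"x": 0,"y": -0.004,"z": 0,"yaw": 0.02,"fingers": 0.4},
  ],
)

```text
time: 5.3
eef_pos: [0.3992, 0.3543, 0.1578]
tcp_rot: [0.993, 0.117, 0.005, -0.002]
contact_force: [0.5, -0.4, -0.8]
opening: 0.597
finger_force: 0.0
```

Call:
move_arm(
  plan=[
    {"x": 0,"y": 0,"z": -0.1,"yaw": 0,"fingers": 0.4},
    {"x": 0,"y": 0,"z": -0.1,"yaw": 0,"fingers": 0.4},
    {"x": 0,"y": 0,"z": -0.1,"yaw": -0.15,"fingers": 0},
    {"x": 0,"y": 0,"z": -0.1,"yaw": -0.3,"fingers": 0},
    {"x": 0,"y": 0,"z": -0.1,"yaw": -0.45,"fingers": 0},
  ],
)

```text
time: 5.8
eef_pos: [0.3976, 0.3535, 0.2569]
tcp_rot: [0.941, 0.339, 0.004, -0.001]
contact_force: [0.1, -0.2, -0.7]
opening: 0.999
finger_force: 0.0
```

```bash
python3 - <<'E'
from h import *
cv2.imwrite("pics/top1.png",ctrl.read_camera("top")[:,:,::-1])
go([(.396,.351,.25,-5.6),(.438,-.194,.25),(.438,-.194,.074),(.438,-.194,.25),(.635,-.129,.25),(.635,-.129,.15)])
E
```

```text
xyz [-0.003  0.001  0.006] yaw -0.778
xyz [-0.538  0.095 -0.003] yaw -0.0
xyz [-0.001 -0.     0.176] yaw -0.0
xyz [ 0.001  0.    -0.176] yaw -0.0
xyz [0.084 0.19  0.001] yaw -0.0
xyz [-0.001 -0.     0.1  ] yaw -0.0
```

Call:
move_arm(
  plan=[
    {"x": 0,"y": 0,"z": 0,"yaw": -0.74,"fingers": 0},
    {"x": 0,"y": 0,"z": 0,"yaw": -0.74,"fingers": 0},
    {"x": 0,"y": 0,"z": 0,"yaw": -0.74,"fingers": 0},
    {"x": 0,"y": 0,"z": 0,"yaw": -0.74,"fingers": 0},
    {"x": 0,"y": 0,"z": 0,"yaw": -0.74,"fingers": 0},
  ],
)

```text
time: 6.35
eef_pos: [0.3971, 0.3532, 0.2555]
tcp_rot: [0.756, 0.655, 0.002, 0.001]
contact_force: [-0.4, 0.0, -0.4]
opening: 1.0
finger_force: 0.0
```

Call:
move_arm(
  plan=[
    {"x": 0,"y": 0,"z": 0,"yaw": -0.035,"fingers": 0},
    {"x": 0,"y": 0,"z": 0,"yaw": -0.035,"fingers": 0},
  ],
)

```text
time: 6.55
eef_pos: [0.3969, 0.3532, 0.2553]
tcp_rot: [0.746, 0.666, 0.002, 0.0]
contact_force: [0.0, 0.0, 0.3]
opening: 0.999
finger_force: 0.0
```

```bash
python3 - <<'E'
from h import *
go([(.47,.13,.25,-5.6),(.46,-.08,.25),(.438,-.194,.25),(.438,-.194,.074),(.438,-.194,.25),(.635,-.129,.25),(.635,-.129,.15)])
E
```

```text
xyz [-0.213  0.098  0.005] yaw -0.016
xyz [-0.21   0.011 -0.   ] yaw -0.0
xyz [-0.116 -0.011 -0.   ] yaw -0.0
xyz [-0.    -0.001  0.176] yaw -0.0
xyz [ 0.     0.001 -0.176] yaw -0.0
xyz [0.084 0.19  0.001] yaw -0.0
xyz [-0.  -0.   0.1] yaw -0.0
```

Call:
move_arm(
  plan=[
    {"x": -0.213,"y": 0.098,"z": 0.005,"yaw": 0,"fingers": 0},
    {"x": -0.213,"y": 0.098,"z": 0.005,"yaw": 0,"fingers": 0},
    {"x": -0.213,"y": 0.098,"z": 0.005,"yaw": 0,"fingers": 0},
    {"x": -0.213,"y": 0.098,"z": 0.005,"yaw": 0,"fingers": 0},
    {"x": -0.213,"y": 0.098,"z": 0.005,"yaw": 0,"fingers": 0},
  ],
)

```text
time: 7.05
eef_pos: [0.471, 0.1275, 0.2498]
tcp_rot: [0.747, 0.665, 0.001, 0.001]
contact_force: [-0.1, -0.2, -0.3]
opening: 1.002
finger_force: 0.0
```

Call:
move_arm(
  plan=[
    {"x": -0.21,"y": 0.011,"z": 0,"yaw": -0.016,"fingers": 0},
    {"x": -0.21,"y": 0.011,"z": 0,"yaw": -0.016,"fingers": 0},
    {"x": -0.21,"y": 0.011,"z": 0,"yaw": -0.016,"fingers": 0},
    {"x": -0.21,"y": 0.011,"z": 0,"yaw": -0.016,"fingers": 0},
    {"x": -0.21,"y": 0.011,"z": 0,"yaw": -0.016,"fingers": 0},
  ],
)

```text
time: 7.55
eef_pos: [0.4576, -0.0843, 0.2498]
tcp_rot: [0.743, 0.67, 0.0, 0.002]
contact_force: [0.2, 1.0, 0.1]
opening: 0.999
finger_force: 0.0
```

Call:
move_arm(
  plan=[
    {"x": -0.116,"y": -0.011,"z": 0,"yaw": 0,"fingers": 0},
    {"x": -0.116,"y": -0.011,"z": 0,"yaw": 0,"fingers": 0},
    {"x": -0.116,"y": -0.011,"z": 0,"yaw": 0,"fingers": 0},
    {"x": -0.116,"y": -0.011,"z": 0,"yaw": 0,"fingers": 0},
  ],
)

```text
time: 7.95
eef_pos: [0.4355, -0.1963, 0.2493]
tcp_rot: [0.742, 0.671, 0.0, 0.001]
contact_force: [0.6, 1.1, 0.2]
opening: 0.999
finger_force: 0.0
```

```bash
python3 - <<'E'
from h import *
T=wristT();im=ctrl.read_camera("wrist");cv2.imwrite("pics/w3.png",im[:,:,::-1])
for c,st in blobs(im,(95,100,60),(125,255,255),300): print(c,st,onz("wrist",c,.105,T))
print(ctrl.get_state()["qpos"])
go([(.438,-.194,.25,-5.6),(.438,-.194,.074)])
E
```

```text
[317.7 217.6] [ 292  190   53   56 2337] [ 0.43633961 -0.192709  ]
[-6.33780331e-01 -1.77915339e-01  2.02853735e+00  4.96730398e-04
  1.28962471e+00 -5.35457176e-01]
xyz [ 0.001  0.002 -0.001] yaw -0.001
xyz [ 0.    -0.     0.176] yaw -0.0
```

View pics/w3.png

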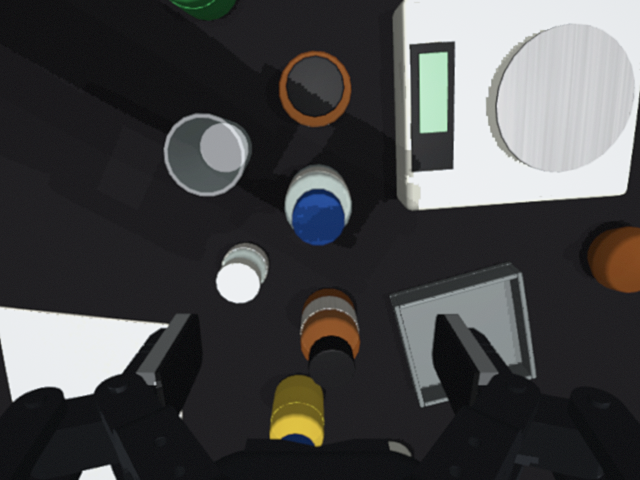

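Wrist view: standard's cap at (318,218), straight ahead between the fingers; the pan's top ellipse is centred near (568,97).

Call:
move_arm(
  plan=[
    {"x": 0.002,"y": 0.001,"z": 0.045,"yaw": 0,"fingers": 0},
    {"x": 0.002,"y": 0.001,"z": 0.09,"yaw": 0,"fingers": 0},
    {"x": 0.002,"y": 0.001,"z": 0.135,"yaw": 0,"fingers": 0},
    {"x": 0.002,"y": 0.001,"z": 0.174,"yaw": 0,"fingers": 0},
    {"x": 0.002,"y": 0.001,"z": 0.174,"yaw": 0,"fingers": 0},
  ],
)

```text
time: 8.5
eef_pos: [0.4331, -0.188, 0.069]
tcp_rot: [0.74, 0.673, -0.001, -0.006]
contact_force: [-0.6, 0.9, 0.3]
opening: 1.002
finger_force: 0.0
```

Call:
move_arm(
  plan=[
    {"x": 0,"y": 0,"z": 0,"yaw": 0,"fingers": 1},
    {"x": 0,"y": 0,"z": 0,"yaw": 0,"fingers": 1},
    {"x": 0,"y": 0,"z": 0,"yaw": 0,"fingers": 1},
    {"x": 0,"y": 0,"z": 0,"yaw": 0,"fingers": 1},
    {"x": 0,"y": 0,"z": 0,"yaw": 0,"fingers": 1},
  ],
  force=40,
)

```text
time: 9.0
eef_pos: [0.4381, -0.1934, 0.0773]
tcp_rot: [0.74, 0.673, 0.0, 0.002]
contact_force: [-1.8, 0.8, 5.4]
opening: 0.459
finger_force: 39.7
```

Call:
move_arm(
  plan=[
    {"x": 0,"y": 0,"z": -0.03,"yaw": 0,"fingers": 1},
    {"x": 0,"y": 0,"z": -0.06,"yaw": 0,"fingers": 1},
    {"x": 0,"y": 0,"z": -0.1,"yaw": 0,"fingers": 1},
    {"x": 0,"y": 0,"z": -0.14,"yaw": 0,"fingers": 1},
    {"x": 0,"y": 0,"z": -0.14,"yaw": 0,"fingers": 1},
  ],
)

```text
time: 9.5
eef_pos: [0.4397, -0.1946, 0.2222]
tcp_rot: [0.74, 0.673, 0.002, 0.007]
contact_force: [0.9, 0.0, -2.4]
opening: 0.453
finger_force: 42.0
```

```bash
python3 - <<'E'
from h import *
T=wristT();im=ctrl.read_camera("wrist")
for c,st in blobs(im,(95,100,60),(125,255,255),300): print(c,st,onz("wrist",c,ctrl.get_state()["eef_pos"][2]+.031,T))
s=ctrl.get_state();print(s["eef_pos"])
go([(.635,-.129,s["eef_pos"][2],-5.6),(.635,-.129,.152)])
import os
im0=cv2.imread("pics/w3.png")
# pan from the top view
t=cv2.cvtColor(cv2.imread("pics/top1.png"),cv2.COLOR_BGR2GRAY)[170:245,310:390]
print(cv2.HoughCircles(cv2.resize(t,None,fx=3,fy=3,interpolation=cv2.INTER_CUBIC),cv2.HOUGH_GRADIENT,1,200,param1=60,param2=20,minRadius=55,maxRadius=85))
E
```

```text
[316.8 348. ] [  259   284   117   126 11681] [ 0.43944317 -0.18944148]
[ 0.43821964 -0.19348113  0.21851006]
xyz [0.083 0.19  0.001] yaw 0.003
xyz [ 0.    -0.001  0.067] yaw -0.0
[[[125.5 108.5  71. ]]]
```

Call:
move_arm(
  plan=[
    {"x": 0.02,"y": 0.045,"z": 0,"yaw": 0,"fingers": 1},
    {"x": 0.04,"y": 0.09,"z": 0,"yaw": 0,"fingers": 1},
    {"x": 0.06,"y": 0.135,"z": 0,"yaw": 0,"fingers": 1},
    {"x": 0.075,"y": 0.17,"z": 0,"yaw": 0,"fingers": 1},
    {"x": 0.082,"y": 0.191,"z": 0,"yaw": 0,"fingers": 1},
  ],
)

```text
time: 10.05
eef_pos: [0.6354, -0.1268, 0.211]
tcp_rot: [0.739, 0.673, -0.001, -0.002]
contact_force: [-0.2, -0.1, -3.2]
opening: 0.448
finger_force: 42.3
```

Call:
move_arm(
  plan=[
    {"x": 0,"y": 0,"z": 0.02,"yaw": 0,"fingers": 1},
    {"x": 0,"y": 0,"z": 0.04,"yaw": 0,"fingers": 1},
    {"x": 0,"y": 0,"z": 0.05,"yaw": 0,"fingers": 1},
    {"x": 0,"y": 0,"z": 0.055,"yaw": 0,"fingers": 1},
    {"x": 0,"y": 0,"z": 0.055,"yaw": 0,"fingers": 1},
  ],
)

```text
time: 10.55
eef_pos: [0.6335, -0.1286, 0.1577]
tcp_rot: [0.74, 0.673, -0.001, -0.001]
contact_force: [0.4, -0.3, -2.6]
opening: 0.454
finger_force: 42.2
```

Call:
move_arm(
  plan=[
    {"x": 0,"y": 0,"z": 0,"yaw": 0,"fingers": 1},
    {"x": 0,"y": 0,"z": 0,"yaw": 0,"fingers": 1},
    {"x": 0,"y": 0,"z": 0,"yaw": 0,"fingers": 1},
    {"x": 0,"y": 0,"z": 0,"yaw": 0,"fingers": 1},
    {"x": 0,"y": 0,"z": 0,"yaw": 0,"fingers": 1},
  ],
)

```text
time: 11.05
eef_pos: [0.6346, -0.1289, 0.1597]
tcp_rot: [0.74, 0.673, 0.0, 0.0]
contact_force: [-0.4, 0.4, -3.3]
opening: 0.455
finger_force: 42.2
```

```bash
python3 - <<'E'
from h import *
T=wristT();im=ctrl.read_camera("wrist")
s=ctrl.get_state();print(s["eef_pos"],s["contact_force"])
go([(.636,-.130,.1515,-5.6)])
E
```

```text
[ 0.63457321 -0.12883697  0.15961302] [ 1.10287083  0.85588572 -3.29639254]
xyz [-0.001  0.002  0.008] yaw 0.003
```

Now lower slowly to the expected equilibrium, about 6 mm below first touch.

Call:
move_arm(
  plan=[
    {"x": 0,"y": 0.001,"z": 0.003,"yaw": 0,"fingers": 1},
    {"x": 0,"y": 0.001,"z": 0.006,"yaw": 0,"fingers": 1},
    {"x": 0,"y": 0.001,"z": 0.008,"yaw": 0,"fingers": 1},
    {"x": 0,"y": 0.001,"z": 0.01,"yaw": 0,"fingers": 1},
    {"x": 0,"y": 0.001,"z": 0.01,"yaw": 0,"fingers": 1},
  ],
)

```text
time: 11.6
eef_pos: [0.6353, -0.1289, 0.1491]
tcp_rot: [0.74, 0.673, -0.0, -0.0]
contact_force: [-0.9, -0.1, -1.9]
opening: 0.457
finger_force: 42.4
```

Call:
move_arm(
  plan=[
    {"x": 0,"y": 0,"z": 0.001,"yaw": 0,"fingers": 1},
    {"x": 0,"y": 0,"z": 0.002,"yaw": 0,"fingers": 1},
    {"x": 0,"y": 0,"z": 0.002,"yaw": 0,"fingers": 1},
    {"x": 0,"y": 0,"z": 0.002,"yaw": 0,"fingers": 1},
  ],
)

```text
time: 12.0
eef_pos: [0.6355, -0.1289, 0.1475]
tcp_rot: [0.74, 0.673, -0.0, 0.0]
contact_force: [-2.0, -0.7, -1.1]
opening: 0.454
finger_force: 42.5
```

Force is about 1.1 N short of balance, so 2 mm more, then release.

Call:
move_arm(
  plan=[
    {"x": 0,"y": 0,"z": 0.001,"yaw": 0,"fingers": 1},
    {"x": 0,"y": 0,"z": 0.002,"yaw": 0,"fingers": 1},
    {"x": 0,"y": 0,"z": 0.002,"yaw": 0,"fingers": 1},
    {"x": 0,"y": 0,"z": 0.002,"yaw": 0,"fingers": 1},
  ],
)

```text
time: 12.4
eef_pos: [0.6355, -0.129, 0.1455]
tcp_rot: [0.74, 0.673, 0.0, 0.0]
contact_force: [-0.7, -0.3, -1.1]
opening: 0.455
finger_force: 42.5
```

Call:
move_arm(
  plan=[
    {"x": 0,"y": 0,"z": 0,"yaw": 0,"fingers": 0},
    {"x": 0,"y": 0,"z": 0,"yaw": 0,"fingers": 0},
    {"x": 0,"y": 0,"z": 0,"yaw": 0,"fingers": 0},
    {"x": 0,"y": 0,"z": 0,"yaw": 0,"fingers": 0},
    {"x": 0,"y": 0,"z": 0,"yaw": 0,"fingers": 0},
  ],
)

```text
time: 12.9
eef_pos: [0.6356, -0.1289, 0.1455]
tcp_rot: [0.74, 0.673, 0.0, 0.0]
contact_force: [-0.9, 0.1, 0.3]
opening: 1.004
finger_force: 0.0
```

Call:
move_arm(
  plan=[
    {"x": 0,"y": 0,"z": -0.03,"yaw": 0,"fingers": 0},
    {"x": 0,"y": 0,"z": -0.08,"yaw": 0,"fingers": 0},
    {"x": 0,"y": 0,"z": -0.13,"yaw": 0,"fingers": 0},
    {"x": 0,"y": 0,"z": -0.13,"yaw": 0,"fingers": 0},
    {"x": 0,"y": 0,"z": -0.13,"yaw": 0,"fingers": 0},
  ],
)

```text
time: 13.4
eef_pos: [0.6364, -0.1292, 0.2781]
tcp_rot: [0.74, 0.673, 0.001, 0.002]
contact_force: [-0.3, 0.3, -1.3]
opening: 0.998
finger_force: 0.0
```

```bash
python3 - <<'E'
from h import *
import time
for i in range(2): im=ctrl.read_camera("top")
cv2.imwrite("pics/top2.png",im[:,:,::-1])
cv2.imwrite("pics/top2c.png",cv2.resize(im[130:360,60:520],(800,400),interpolation=cv2.INTER_CUBIC)[:,:,::-1])
for c,st in blobs(im,(100,120,80),(125,255,255),60): print(c,onz("top",c,.174))
for c,st in blobs(im,(0,150,80),(4,255,255),60): print(c,st,onz("top",c,.185))
go([(.635,-.129,.28,-5.6),(.6,.187,.28),(.593,.187,.155)])
E
```

```text
[456.3 120.1] [ 0.81116475 -0.35718001]
[156.9 218.1] [0.58753073 0.29479207]
[187. 221.] [0.58133037 0.22954905]
[248.1 227.2] [0.56817672 0.09815245]
[487.4 310.8] [ 0.3922855  -0.40571218]
[119.5 375.7] [0.25822486 0.35545872]
[204.8 214.3] [196 205  18  20 280] [0.59377961 0.18912606]
[125.  268.9] [117 233  17  72 381] [0.47712336 0.35238112]
[139.2 346.5] [131 312  17  72 319] [0.31828217 0.3135235 ]
xyz [-0.     0.    -0.006] yaw 0.003
xyz [ 0.311 -0.066  0.   ] yaw -0.0
xyz [-0.001 -0.007  0.125] yaw -0.0
```

View pics/top2c.png

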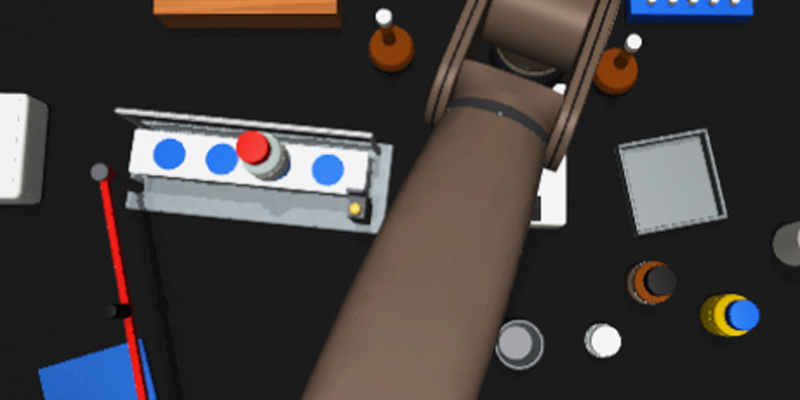

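The bar is wide open, with its handle at crop (117,311). The arm hides the pan, and the tray is unmoved. Now the empty.

Call:
move_arm(
  plan=[
    {"x": 0.05,"y": -0.011,"z": 0,"yaw": 0,"fingers": 0},
    {"x": 0.1,"y": -0.022,"z": 0,"yaw": 0,"fingers": 0},
    {"x": 0.15,"y": -0.033,"z": 0,"yaw": 0,"fingers": 0},
    {"x": 0.19,"y": -0.045,"z": 0,"yaw": 0,"fingers": 0},
    {"x": 0.23,"y": -0.055,"z": 0,"yaw": 0,"fingers": 0},
  ],
)

```text
time: 14.0
eef_pos: [0.6008, 0.1073, 0.2725]
tcp_rot: [0.74, 0.673, -0.002, -0.002]
contact_force: [0.1, -0.9, 0.5]
opening: 0.999
finger_force: 0.0
```

Call:
move_arm(
  plan=[
    {"x": 0.04,"y": -0.006,"z": 0,"yaw": 0,"fingers": 0},
    {"x": 0.081,"y": -0.018,"z": 0,"yaw": 0,"fingers": 0},
    {"x": 0.081,"y": -0.018,"z": 0,"yaw": 0,"fingers": 0},
    {"x": 0.081,"y": -0.018,"z": 0,"yaw": 0,"fingers": 0},
  ],
)

```text
time: 14.4
eef_pos: [0.5912, 0.1883, 0.2729]
tcp_rot: [0.739, 0.674, -0.002, -0.001]
contact_force: [-1.4, -0.6, 0.8]
opening: 0.999
finger_force: 0.0
```

```bash
python3 - <<'E'
from h import *
T=wristT();im=ctrl.read_camera("wrist");t=ctrl.read_camera("top")
for c,st in blobs(im,(0,150,60),(5,255,255),300): print(c,st,onz("wrist",c,.182,T))
for c,st in blobs(t,(100,120,80),(125,255,255),60): print(c,onz("top",c,.174))
go([(.593,.188,.155,-5.6)])
E
```

```text
[16.3  5.1] [  0   0  49  18 394] [0.44307507 0.33795524]
[321.2 237.6] [ 290  205   63   66 3306] [0.59356115 0.19322136]
[456.3 120. ] [ 0.81139948 -0.35719052]
[354.7 197.8] [ 0.63308108 -0.12968276]
[248.  227.2] [0.56817618 0.09836597]
[487.4 310.8] [ 0.3922855  -0.40571218]
[ 88.6 353.5] [0.30224103 0.42281668]
xyz [0.002 0.001 0.119] yaw 0.002
```

Call:
move_arm(
  plan=[
    {"x": 0.003,"y": 0.001,"z": 0.04,"yaw": 0,"fingers": 0},
    {"x": 0.003,"y": 0.001,"z": 0.08,"yaw": 0,"fingers": 0},
    {"x": 0.003,"y": 0.001,"z": 0.11,"yaw": 0,"fingers": 0},
    {"x": 0.003,"y": 0.001,"z": 0.118,"yaw": 0,"fingers": 0},
    {"x": 0.003,"y": 0.001,"z": 0.118,"yaw": 0,"fingers": 0},
  ],
)

```text
time: 15.0
eef_pos: [0.593, 0.1891, 0.1556]
tcp_rot: [0.741, 0.672, -0.002, -0.001]
contact_force: [0.2, 0.4, -0.9]
opening: 1.001
finger_force: 0.0
```

Call:
move_arm(
  plan=[
    {"x": 0,"y": 0,"z": 0,"yaw": 0,"fingers": 1},
    {"x": 0,"y": 0,"z": 0,"yaw": 0,"fingers": 1},
    {"x": 0,"y": 0,"z": 0,"yaw": 0,"fingers": 1},
    {"x": 0,"y": 0,"z": 0,"yaw": 0,"fingers": 1},
    {"x": 0,"y": 0,"z": 0,"yaw": 0,"fingers": 1},
  ],
)

```text
time: 15.5
eef_pos: [0.5946, 0.1907, 0.1596]
tcp_rot: [0.74, 0.673, 0.001, 0.001]
contact_force: [-1.2, 0.1, 6.5]
opening: 0.455
finger_force: 40.4
```

Call:
move_arm(
  plan=[
    {"x": 0,"y": 0,"z": -0.03,"yaw": 0,"fingers": 1},
    {"x": 0,"y": 0,"z": -0.07,"yaw": 0,"fingers": 1},
    {"x": 0,"y": 0,"z": -0.11,"yaw": 0,"fingers": 1},
    {"x": 0,"y": 0,"z": -0.14,"yaw": 0,"fingers": 1},
    {"x": 0,"y": 0,"z": -0.14,"yaw": 0,"fingers": 1},
  ],
)

```text
time: 16.0
eef_pos: [0.5958, 0.191, 0.3036]
tcp_rot: [0.74, 0.673, 0.005, 0.003]
contact_force: [0.6, 0.4, -1.0]
opening: 0.456
finger_force: 40.9
```

```bash
python3 - <<'E'
from h import *
t=ctrl.read_camera("top");cv2.imwrite("pics/top3.png",t[:,:,::-1])
h=cv2.cvtColor(t,cv2.COLOR_RGB2HSV)[185:285,395:500]
k=cv2.inRange(h,np.array((0,0,90)),np.array((180,60,200)))
cs=max(cv2.findContours(k,cv2.RETR_EXTERNAL,cv2.CHAIN_APPROX_NONE)[0],key=cv2.contourArea)
r=cv2.minAreaRect(cs);c=np.array(r[0])+(395,185);print(r,c,onz("top",c,.015))
go([(.593,.19,.295,-5.6),(.53,0,.295),(.577,-.363,.295),(.577,-.363,.1)])
E
```

```text
((51.46154022216797, 48.80769348144531), (53.539703369140625, 53.53970718383789), 78.69007110595703) [446.46154022 233.80769348] [ 0.58100335 -0.36731985]
xyz [-0.001 -0.001  0.005] yaw 0.003
xyz [-0.195 -0.044 -0.   ] yaw -0.0
xyz [-0.357  0.082 -0.   ] yaw -0.0
xyz [-0.    -0.001  0.195] yaw -0.0
```

Call:
move_arm(
  plan=[
    {"x": -0.03,"y": 0.002,"z": 0,"yaw": 0,"fingers": 1},
    {"x": -0.075,"y": 0.004,"z": 0,"yaw": 0,"fingers": 1},
    {"x": -0.12,"y": 0.007,"z": 0,"yaw": 0,"fingers": 1},
    {"x": -0.165,"y": 0.01,"z": 0,"yaw": 0,"fingers": 1},
    {"x": -0.21,"y": 0.013,"z": 0,"yaw": 0,"fingers": 1},
  ],
)

```text
time: 16.55
eef_pos: [0.585, -0.021, 0.2936]
tcp_rot: [0.74, 0.673, -0.002, -0.002]
contact_force: [0.4, 0.6, -0.9]
opening: 0.456
finger_force: 40.8
```

Call:
move_arm(
  plan=[
    {"x": -0.045,"y": 0.003,"z": 0,"yaw": 0,"fingers": 1},
    {"x": -0.09,"y": 0.006,"z": 0,"yaw": 0,"fingers": 1},
    {"x": -0.135,"y": 0.009,"z": 0,"yaw": 0,"fingers": 1},
    {"x": -0.18,"y": 0.012,"z": 0,"yaw": 0,"fingers": 1},
    {"x": -0.22,"y": 0.015,"z": 0,"yaw": 0,"fingers": 1},
  ],
)

```text
time: 17.05
eef_pos: [0.5792, -0.2417, 0.2935]
tcp_rot: [0.74, 0.672, -0.001, -0.003]
contact_force: [0.4, 0.8, -1.7]
opening: 0.45
finger_force: 40.8
```

Call:
move_arm(
  plan=[
    {"x": -0.045,"y": 0.003,"z": 0,"yaw": 0,"fingers": 1},
    {"x": -0.085,"y": 0.007,"z": 0,"yaw": 0,"fingers": 1},
    {"x": -0.115,"y": 0.01,"z": 0,"yaw": 0,"fingers": 1},
    {"x": -0.124,"y": 0.011,"z": 0,"yaw": 0,"fingers": 1},
    {"x": -0.124,"y": 0.011,"z": 0,"yaw": 0,"fingers": 1},
  ],
)

```text
time: 17.55
eef_pos: [0.5788, -0.3652, 0.2938]
tcp_rot: [0.741, 0.672, -0.0, -0.003]
contact_force: [-1.2, 0.1, -1.8]
opening: 0.454
finger_force: 40.8
```

```bash
python3 - <<'E'
from h import *
t=ctrl.read_camera("top");cv2.imwrite("pics/top4.png",t[:,:,::-1])
T=wristT();im=ctrl.read_camera("wrist");cv2.imwrite("pics/w4.png",im[:,:,::-1])
for c,st in blobs(t,(100,120,80),(125,255,255),60): print(c,onz("top",c,.174))
print(ctrl.get_state()["eef_pos"])
go([(.579,-.365,.295,-5.6),(.579,-.365,.09)])
E
```

```text
[456.3 120.1] [ 0.81116475 -0.35718001]
[354.7 197.8] [ 0.63308108 -0.12968276]
[156.9 218.1] [0.58753073 0.29479207]
[187. 221.] [0.58133037 0.22954905]
[217.4 224.2] [0.57451851 0.16400643]
[248.1 227.2] [0.56817672 0.09815245]
[119.5 375.7] [0.25822486 0.35545872]
[ 0.57963816 -0.36327121  0.29545151]
xyz [-0.002 -0.     0.   ] yaw 0.003
xyz [-0.001  0.     0.205] yaw -0.0
```

View pics/w4.png

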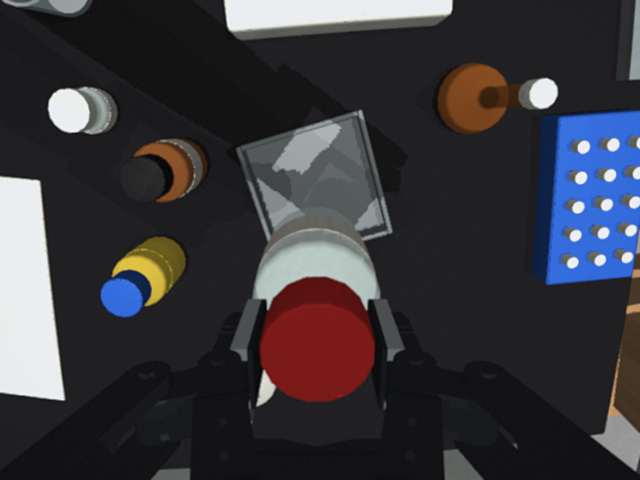

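Wrist view: tray corners at (238,147) and (391,232), with the bottle held over it. I check the centre by ray.

```bash
python3 - <<'E'
from h import *
T=wristT()
a=onz("wrist",(238,147),.03,T);b=onz("wrist",(391,232),.03,T);print(a,b,(a+b)/2,np.linalg.norm(a-b))
E
```

```text
[ 0.50500383 -0.31106935] [ 0.65224775 -0.41313061] [ 0.57862579 -0.36209998] 0.17915711965338682
```

Call:
move_arm(
  plan=[
    {"x": 0.001,"y": 0,"z": 0.045,"yaw": 0,"fingers": 1},
    {"x": 0.001,"y": 0,"z": 0.09,"yaw": 0,"fingers": 1},
    {"x": 0.001,"y": 0,"z": 0.135,"yaw": 0,"fingers": 1},
    {"x": 0.001,"y": 0,"z": 0.175,"yaw": 0,"fingers": 1},
    {"x": 0.001,"y": 0,"z": 0.195,"yaw": 0,"fingers": 1},
  ],
)

```text
time: 18.15
eef_pos: [0.5781, -0.3594, 0.0969]
tcp_rot: [0.739, 0.674, -0.0, -0.004]
contact_force: [0.0, 0.4, -2.4]
opening: 0.455
finger_force: 40.8
```

Call:
move_arm(
  plan=[
    {"x": 0,"y": 0,"z": 0.006,"yaw": 0,"fingers": 1},
    {"x": 0,"y": 0,"z": 0.012,"yaw": 0,"fingers": 1},
    {"x": 0,"y": 0,"z": 0.014,"yaw": 0,"fingers": 1},
    {"x": 0,"y": 0,"z": 0.014,"yaw": 0,"fingers": 1},
  ],
)

```text
time: 18.55
eef_pos: [0.5809, -0.364, 0.0901]
tcp_rot: [0.74, 0.673, 0.0, 0.001]
contact_force: [0.9, -1.0, -1.1]
opening: 0.453
finger_force: 40.8
```

Call:
move_arm(
  plan=[
    {"x": 0,"y": 0,"z": 0.002,"yaw": 0,"fingers": 1},
    {"x": 0,"y": 0,"z": 0.004,"yaw": 0,"fingers": 1},
    {"x": 0,"y": 0,"z": 0.004,"yaw": 0,"fingers": 1},
    {"x": 0,"y": 0,"z": 0.004,"yaw": 0,"fingers": 1},
  ],
)

```text
time: 18.95
eef_pos: [0.5801, -0.364, 0.0848]
tcp_rot: [0.74, 0.673, 0.0, 0.0]
contact_force: [-0.3, -0.3, -1.2]
opening: 0.452
finger_force: 40.9
```

Call:
move_arm(
  plan=[
    {"x": 0,"y": 0,"z": 0.001,"yaw": 0,"fingers": 1},
    {"x": 0,"y": 0,"z": 0.002,"yaw": 0,"fingers": 1},
    {"x": 0,"y": 0,"z": 0.002,"yaw": 0,"fingers": 1},
    {"x": 0,"y": 0,"z": 0.002,"yaw": 0,"fingers": 1},
  ],
)

```text
time: 19.35
eef_pos: [0.5802, -0.3643, 0.0847]
tcp_rot: [0.74, 0.673, -0.0, 0.0]
contact_force: [-3.6, 1.4, 7.9]
opening: 0.454
finger_force: 41.5
```

Call:
move_arm(
  plan=[
    {"x": 0,"y": 0,"z": 0,"yaw": 0,"fingers": 0},
    {"x": 0,"y": 0,"z": 0,"yaw": 0,"fingers": 0},
    {"x": 0,"y": 0,"z": 0,"yaw": 0,"fingers": 0},
    {"x": 0,"y": 0,"z": 0,"yaw": 0,"fingers": 0},
    {"x": 0,"y": 0,"z": 0,"yaw": 0,"fingers": 0},
  ],
)

```text
time: 19.85
eef_pos: [0.5799, -0.3636, 0.082]
tcp_rot: [0.74, 0.673, -0.0, -0.0]
contact_force: [-0.9, 0.6, -0.5]
opening: 1.0
finger_force: 0.0
```

Call:
move_arm(
  plan=[
    {"x": 0,"y": 0,"z": -0.03,"yaw": 0,"fingers": 0},
    {"x": 0,"y": 0,"z": -0.08,"yaw": 0,"fingers": 0},
    {"x": 0,"y": 0,"z": -0.13,"yaw": 0,"fingers": 0},
    {"x": 0,"y": 0,"z": -0.165,"yaw": 0,"fingers": 0},
    {"x": 0,"y": 0,"z": -0.165,"yaw": 0,"fingers": 0},
  ],
)

```text
time: 20.35
eef_pos: [0.5826, -0.3658, 0.2564]
tcp_rot: [0.74, 0.673, 0.001, 0.007]
contact_force: [0.7, -0.6, 1.5]
opening: 1.0
finger_force: 0.0
```

```bash
python3 - <<'E'
from h import *
T=wristT();im=ctrl.read_camera("wrist")
for c,st in blobs(im,(0,150,60),(5,255,255),300): print(c,st,onz("wrist",c,.105,T))
go([(.435,-.325,.25,-5.6),(.435,-.325,.076)])
E
```

```text
[309.8 215.7] [ 285  189   50   54 2177] [ 0.57892133 -0.36330535]
xyz [ 0.026 -0.15   0.001] yaw 0.003
xyz [ 0.001 -0.001  0.174] yaw -0.0
```

Call:
move_arm(
  plan=[
    {"x": 0.008,"y": -0.045,"z": 0,"yaw": 0,"fingers": 0},
    {"x": 0.016,"y": -0.09,"z": 0,"yaw": 0,"fingers": 0},
    {"x": 0.022,"y": -0.13,"z": 0,"yaw": 0,"fingers": 0},
    {"x": 0.026,"y": -0.15,"z": 0,"yaw": 0,"fingers": 0},
    {"x": 0.026,"y": -0.15,"z": 0,"yaw": 0,"fingers": 0},
  ],
)

```text
time: 20.9
eef_pos: [0.4306, -0.3222, 0.245]
tcp_rot: [0.74, 0.672, -0.0, -0.002]
contact_force: [0.5, -0.3, -0.4]
opening: 0.996
finger_force: 0.0
```

```bash
cat >> h.py <<'E'
def cap(z=.105,tag=None):
    """black cap nearest the tool axis: dark disc beside amber, fitted by Hough in the wrist view"""
    T=wristT();im=ctrl.read_camera("wrist");s=ctrl.get_state()["eef_pos"]
    g=cv2.cvtColor(im,cv2.COLOR_RGB2GRAY)[140:300,230:410]
    g=np.clip(g.astype(float)*2.5,0,255).astype('uint8')
    c=cv2.HoughCircles(cv2.medianBlur(g,3),cv2.HOUGH_GRADIENT,1,80,param1=80,param2=10,minRadius=22,maxRadius=36)
    if tag: cv2.imwrite(f"pics/{tag}.png",cv2.resize(g,None,fx=3,fy=3))
    for q in ([] if c is None else c[0]): print(q+(230,140,0),onz("wrist",(q[0]+230,q[1]+140),z,T))
E
python3 - <<'E'
from h import *
cap(tag="cC");print(ctrl.get_state()["eef_pos"])
go([(.435,-.325,.25,-5.6),(.435,-.325,.076)])
E
```

```text
[323.5        212.5         34.29999924] [ 0.43532143 -0.31354438]
[287.5        299.5         23.60000038] [ 0.40148361 -0.37936374]
[ 0.43195763 -0.32285867  0.24556882]
xyz [-0.002  0.003 -0.004] yaw 0.002
xyz [-0.     0.     0.174] yaw -0.0
```

View pics/cC.png

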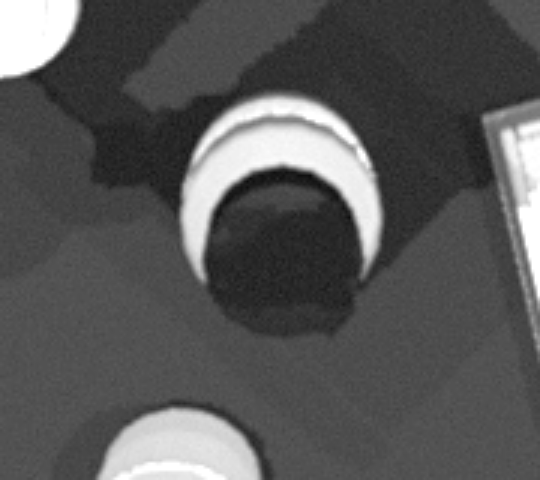

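Cap centre at about (324,226) in the wrist picture gives (0.435,-0.324), which agrees with the top view.

Call:
move_arm(
  plan=[
    {"x": -0.001,"y": 0.003,"z": 0.045,"yaw": 0,"fingers": 0},
    {"x": -0.001,"y": 0.003,"z": 0.09,"yaw": 0,"fingers": 0},
    {"x": -0.001,"y": 0.003,"z": 0.135,"yaw": 0,"fingers": 0},
    {"x": -0.001,"y": 0.003,"z": 0.168,"yaw": 0,"fingers": 0},
    {"x": -0.001,"y": 0.003,"z": 0.168,"yaw": 0,"fingers": 0},
  ],
)

```text
time: 21.45
eef_pos: [0.4333, -0.3214, 0.0725]
tcp_rot: [0.74, 0.673, 0.0, -0.007]
contact_force: [-0.8, 1.4, 0.7]
opening: 0.999
finger_force: 0.0
```

Call:
move_arm(
  plan=[
    {"x": 0,"y": 0,"z": 0,"yaw": 0,"fingers": 1},
    {"x": 0,"y": 0,"z": 0,"yaw": 0,"fingers": 1},
    {"x": 0,"y": 0,"z": 0,"yaw": 0,"fingers": 1},
    {"x": 0,"y": 0,"z": 0,"yaw": 0,"fingers": 1},
    {"x": 0,"y": 0,"z": 0,"yaw": 0,"fingers": 1},
  ],
)

```text
time: 21.95
eef_pos: [0.4371, -0.3262, 0.082]
tcp_rot: [0.74, 0.673, -0.0, 0.002]
contact_force: [-1.4, 0.5, 6.1]
opening: 0.451
finger_force: 39.9
```

```bash
python3 - <<'E'
from h import *
s=ctrl.get_state();print(s["eef_pos"],s["contact_force"],s["opening"])
x,y,z=s["eef_pos"]
go([(x,y,.28,-5.6),(.50,-.1,.28),(.52,.12,.28),(.606,.328,.28),(.606,.328,z+.081)])
E
```

```text
[ 0.43708933 -0.32624104  0.0819756 ] [-1.39342193  0.47789406  6.07986585] 0.45143022559867557
xyz [-0.001  0.001 -0.198] yaw 0.003
xyz [ 0.231  0.041 -0.001] yaw -0.0
xyz [ 0.221 -0.002 -0.001] yaw -0.0
xyz [ 0.215  0.065 -0.   ] yaw -0.0
xyz [ 0.    -0.     0.117] yaw -0.0
```

Call:
move_arm(
  plan=[
    {"x": 0,"y": 0,"z": -0.03,"yaw": 0,"fingers": 1},
    {"x": 0,"y": 0,"z": -0.07,"yaw": 0,"fingers": 1},
    {"x": 0,"y": 0,"z": -0.115,"yaw": 0,"fingers": 1},
    {"x": 0,"y": 0,"z": -0.16,"yaw": 0,"fingers": 1},
    {"x": 0,"y": 0,"z": -0.198,"yaw": 0,"fingers": 1},
  ],
)

```text
time: 22.45
eef_pos: [0.4359, -0.3245, 0.2795]
tcp_rot: [0.74, 0.673, 0.0, 0.001]
contact_force: [0.0, -0.1, -4.0]
opening: 0.454
finger_force: 41.9
```

Call:
move_arm(
  plan=[
    {"x": 0.045,"y": 0.008,"z": 0,"yaw": 0,"fingers": 1},
    {"x": 0.09,"y": 0.016,"z": 0,"yaw": 0,"fingers": 1},
    {"x": 0.135,"y": 0.024,"z": 0,"yaw": 0,"fingers": 1},
    {"x": 0.18,"y": 0.032,"z": 0,"yaw": 0,"fingers": 1},
    {"x": 0.228,"y": 0.041,"z": 0,"yaw": 0,"fingers": 1},
  ],
)

```text
time: 22.95
eef_pos: [0.498, -0.0999, 0.2767]
tcp_rot: [0.74, 0.672, -0.0, -0.0]
contact_force: [0.5, -0.5, -3.2]
opening: 0.455
finger_force: 41.4
```

Call:
move_arm(
  plan=[
    {"x": 0.045,"y": 0,"z": 0,"yaw": 0,"fingers": 1},
    {"x": 0.09,"y": 0,"z": 0,"yaw": 0,"fingers": 1},
    {"x": 0.135,"y": 0,"z": 0,"yaw": 0,"fingers": 1},
    {"x": 0.18,"y": 0,"z": 0,"yaw": 0,"fingers": 1},
    {"x": 0.221,"y": 0,"z": 0,"yaw": 0,"fingers": 1},
  ],
)

```text
time: 23.45
eef_pos: [0.5185, 0.1204, 0.2766]
tcp_rot: [0.74, 0.673, -0.0, -0.0]
contact_force: [1.0, 0.7, -4.5]
opening: 0.454
finger_force: 41.5
```

Call:
move_arm(
  plan=[
    {"x": 0.043,"y": 0.013,"z": 0,"yaw": 0,"fingers": 1},
    {"x": 0.086,"y": 0.026,"z": 0,"yaw": 0,"fingers": 1},
    {"x": 0.129,"y": 0.039,"z": 0,"yaw": 0,"fingers": 1},
    {"x": 0.172,"y": 0.052,"z": 0,"yaw": 0,"fingers": 1},
    {"x": 0.2,"y": 0.06,"z": 0,"yaw": 0,"fingers": 1},
  ],
)

```text
time: 23.95
eef_pos: [0.5979, 0.3144, 0.2759]
tcp_rot: [0.739, 0.673, -0.0, -0.001]
contact_force: [0.1, -0.5, -3.9]
opening: 0.451
finger_force: 41.6
```

```bash
python3 - <<'E'
from h import *
s=ctrl.get_state();print(s["eef_pos"],s["contact_force"],s["opening"])
go([(.606,.326,.28,-5.6),(.606,.328,.165)])
E
```

```text
[0.5978816  0.31440228 0.27593516] [ 0.08897215 -0.50821343 -3.92589949] 0.45071201391238397
xyz [ 0.012  0.007 -0.004] yaw 0.004
xyz [ 0.002 -0.     0.115] yaw -0.0
```

Call:
move_arm(
  plan=[
    {"x": 0.012,"y": 0.007,"z": 0,"yaw": 0,"fingers": 1},
    {"x": 0.012,"y": 0.007,"z": 0.04,"yaw": 0,"fingers": 1},
    {"x": 0.012,"y": 0.007,"z": 0.08,"yaw": 0,"fingers": 1},
    {"x": 0.012,"y": 0.007,"z": 0.105,"yaw": 0,"fingers": 1},
    {"x": 0.012,"y": 0.007,"z": 0.109,"yaw": 0,"fingers": 1},
  ],
)

```text
time: 24.45
eef_pos: [0.6031, 0.322, 0.1629]
tcp_rot: [0.74, 0.673, -0.005, -0.002]
contact_force: [-0.3, 0.4, -3.3]
opening: 0.451
finger_force: 41.6
```

Call:
move_arm(
  plan=[
    {"x": 0,"y": 0,"z": 0.003,"yaw": 0,"fingers": 1},
    {"x": 0,"y": 0,"z": 0.005,"yaw": 0,"fingers": 1},
    {"x": 0,"y": 0,"z": 0.006,"yaw": 0,"fingers": 1},
    {"x": 0,"y": 0,"z": 0.006,"yaw": 0,"fingers": 1},
  ],
)

```text
time: 24.85
eef_pos: [0.6068, 0.3231, 0.1637]
tcp_rot: [0.74, 0.673, 0.001, 0.0]
contact_force: [0.2, -0.5, -3.3]
opening: 0.454
finger_force: 41.6
```

Call:
move_arm(
  plan=[
    {"x": 0.003,"y": 0,"z": 0.001,"yaw": 0,"fingers": 1},
    {"x": 0.003,"y": 0,"z": 0.002,"yaw": 0,"fingers": 1},
    {"x": 0.003,"y": 0,"z": 0.003,"yaw": 0,"fingers": 1},
    {"x": 0.003,"y": 0,"z": 0.003,"yaw": 0,"fingers": 1},
  ],
)

```text
time: 25.25
eef_pos: [0.6071, 0.3263, 0.1618]
tcp_rot: [0.74, 0.673, 0.001, 0.0]
contact_force: [-3.2, -1.6, 5.6]
opening: 0.451
finger_force: 42.4
```

Call:
move_arm(
  plan=[
    {"x": 0,"y": 0,"z": 0,"yaw": 0,"fingers": 0},
    {"x": 0,"y": 0,"z": 0,"yaw": 0,"fingers": 0},
    {"x": 0,"y": 0,"z": 0,"yaw": 0,"fingers": 0},
    {"x": 0,"y": 0,"z": 0,"yaw": 0,"fingers": 0},
    {"x": 0,"y": 0,"z": 0,"yaw": 0,"fingers": 0},
  ],
)

```text
time: 25.75
eef_pos: [0.6065, 0.3259, 0.159]
tcp_rot: [0.74, 0.673, -0.0, -0.0]
contact_force: [-0.4, -0.5, -0.5]
opening: 1.001
finger_force: 0.0
```

Call:
move_arm(
  plan=[
    {"x": 0,"y": 0,"z": -0.03,"yaw": 0,"fingers": 0},
    {"x": 0,"y": 0,"z": -0.07,"yaw": 0,"fingers": 0},
    {"x": 0,"y": 0,"z": -0.1,"yaw": 0,"fingers": 0},
    {"x": 0,"y": 0,"z": -0.11,"yaw": 0,"fingers": 0},
    {"x": 0,"y": 0,"z": -0.11,"yaw": 0,"fingers": 0},
  ],
)

```text
time: 26.25
eef_pos: [0.6073, 0.3262, 0.2714]
tcp_rot: [0.74, 0.673, 0.002, 0.001]
contact_force: [0.9, 0.3, 0.0]
opening: 1.002
finger_force: 0.0
```

```bash
python3 - <<'E'
from h import *
s=ctrl.get_state();print(s["eef_pos"],s["contact_force"],s["opening"])
go([(.46,.036,.25,-5.6),(.46,.036,.076)])
E
```

```text
[0.60726569 0.32620132 0.27140534] [0.89977121 0.26322957 0.01123832] 1.0022324236613447
xyz [-0.303 -0.119  0.02 ] yaw 0.003
xyz [-0.    -0.001  0.174] yaw -0.0
```

Call:
move_arm(
  plan=[
    {"x": -0.045,"y": -0.018,"z": 0,"yaw": 0,"fingers": 0},
    {"x": -0.09,"y": -0.036,"z": 0,"yaw": 0,"fingers": 0},
    {"x": -0.135,"y": -0.054,"z": 0,"yaw": 0,"fingers": 0},
    {"x": -0.18,"y": -0.072,"z": 0,"yaw": 0,"fingers": 0},
    {"x": -0.225,"y": -0.09,"z": 0,"yaw": 0,"fingers": 0},
  ],
)

```text
time: 26.75
eef_pos: [0.4932, 0.109, 0.266]
tcp_rot: [0.74, 0.673, -0.002, -0.002]
contact_force: [-0.0, -0.8, 0.6]
opening: 0.996
finger_force: 0.0
```

Call:
move_arm(
  plan=[
    {"x": -0.04,"y": -0.016,"z": 0.01,"yaw": 0.003,"fingers": 0},
    {"x": -0.078,"y": -0.029,"z": 0.02,"yaw": 0.003,"fingers": 0},
    {"x": -0.078,"y": -0.029,"z": 0.02,"yaw": 0.003,"fingers": 0},
    {"x": -0.078,"y": -0.029,"z": 0.02,"yaw": 0.003,"fingers": 0},
    {"x": -0.078,"y": -0.029,"z": 0.02,"yaw": 0.003,"fingers": 0},
  ],
)

```text
time: 27.25
eef_pos: [0.4593, 0.0361, 0.2485]
tcp_rot: [0.741, 0.672, -0.0, -0.001]
contact_force: [-0.6, -0.7, -0.1]
opening: 1.002
finger_force: 0.0
```

```bash
python3 - <<'E'
from h import *
cap(tag="cA");print(ctrl.get_state()["eef_pos"])
go([(.46,.036,.25,-5.6),(.46,.036,.077)])
t=ctrl.read_camera("top");cv2.imwrite("pics/top5.png",t[:,:,::-1])
for c,st in blobs(t,(0,150,60),(4,255,255),60): print(c,onz("top",c,.105))
for c,st in blobs(t,(100,120,80),(125,255,255),60): print(c,onz("top",c,.174))
E
```

```text
[318.5        211.5         34.29999924] [0.46071044 0.04466325]
[397.5 152.5  24. ] [0.51948488 0.08140384]
[0.45956156 0.03639021 0.24888618]
xyz [-0.     0.    -0.001] yaw 0.001
xyz [-0.     0.     0.173] yaw -0.0
[454.9 228. ] [ 0.57985828 -0.36340133]
[125.1 268.3] [0.48537563 0.3854228 ]
[139.3 346.5] [0.31237485 0.34335429]
[456.3 120.1] [ 0.81116475 -0.35718001]
[354.7 197.8] [ 0.63308108 -0.12968276]
[187. 221.] [0.58133037 0.22954905]
[217.3 223.8] [0.57538625 0.16425187]
[248.1 227. ] [0.56860968 0.09816373]
[487.4 310.8] [ 0.3922855  -0.40571218]
[119.5 375.7] [0.25822486 0.35545872]
```

Same pattern as for amber C, so A is at (0.460,0.036). Grasp it.

Call:
move_arm(
  plan=[
    {"x": 0,"y": 0,"z": 0.045,"yaw": 0,"fingers": 0},
    {"x": 0,"y": 0,"z": 0.09,"yaw": 0,"fingers": 0},
    {"x": 0,"y": 0,"z": 0.135,"yaw": 0,"fingers": 0},
    {"x": 0,"y": 0,"z": 0.171,"yaw": 0,"fingers": 0},
    {"x": 0,"y": 0,"z": 0.171,"yaw": 0,"fingers": 0},
  ],
)

```text
time: 27.85
eef_pos: [0.455, 0.0371, 0.073]
tcp_rot: [0.74, 0.672, -0.004, -0.005]
contact_force: [-0.1, 1.0, -0.9]
opening: 0.995
finger_force: 0.0
```

Call:
move_arm(
  plan=[
    {"x": 0,"y": 0,"z": 0,"yaw": 0,"fingers": 1},
    {"x": 0,"y": 0,"z": 0,"yaw": 0,"fingers": 1},
    {"x": 0,"y": 0,"z": 0,"yaw": 0,"fingers": 1},
    {"x": 0,"y": 0,"z": 0,"yaw": 0,"fingers": 1},
    {"x": 0,"y": 0,"z": 0,"yaw": 0,"fingers": 1},
  ],
)

```text
time: 28.35
eef_pos: [0.4611, 0.0354, 0.081]
tcp_rot: [0.741, 0.672, 0.001, 0.002]
contact_force: [-1.7, 1.3, 6.3]
opening: 0.454
finger_force: 40.0
```

Call:
move_arm(
  plan=[
    {"x": 0,"y": 0,"z": -0.03,"yaw": 0,"fingers": 1},
    {"x": 0,"y": 0,"z": -0.07,"yaw": 0,"fingers": 1},
    {"x": 0,"y": 0,"z": -0.115,"yaw": 0,"fingers": 1},
    {"x": 0,"y": 0,"z": -0.16,"yaw": 0,"fingers": 1},
    {"x": 0,"y": 0,"z": -0.16,"yaw": 0,"fingers": 1},
  ],
)

```text
time: 28.85
eef_pos: [0.4632, 0.035, 0.2469]
tcp_rot: [0.741, 0.672, 0.005, 0.006]
contact_force: [0.3, 0.7, -2.5]
opening: 0.453
finger_force: 41.8
```

```bash
python3 - <<'E'
from h import *
s=ctrl.get_state();print(s["eef_pos"],s["contact_force"],s["opening"])
go([(.599,.256,.24,-5.6),(.599,.256,.166)])
E
```

```text
[0.46323191 0.03504682 0.24694165] [ 0.32810695  0.67473477 -2.49110462] 0.45292002849295576
xyz [0.233 0.113 0.009] yaw -0.0
xyz [ 0.    -0.001  0.074] yaw -0.0
```

Call:
move_arm(
  plan=[
    {"x": 0.04,"y": 0.019,"z": 0,"yaw": 0,"fingers": 1},
    {"x": 0.08,"y": 0.038,"z": 0,"yaw": 0,"fingers": 1},
    {"x": 0.12,"y": 0.057,"z": 0,"yaw": 0,"fingers": 1},
    {"x": 0.16,"y": 0.077,"z": 0,"yaw": 0,"fingers": 1},
    {"x": 0.2,"y": 0.097,"z": 0,"yaw": 0,"fingers": 1},
  ],
)

```text
time: 29.35
eef_pos: [0.5754, 0.2265, 0.237]
tcp_rot: [0.741, 0.672, -0.001, -0.0]
contact_force: [0.5, -0.8, -2.4]
opening: 0.455
finger_force: 41.8
```

Call:
move_arm(
  plan=[
    {"x": 0.033,"y": 0.017,"z": 0,"yaw": 0,"fingers": 1},
    {"x": 0.033,"y": 0.017,"z": 0,"yaw": 0,"fingers": 1},
    {"x": 0.033,"y": 0.017,"z": 0,"yaw": 0,"fingers": 1},
    {"x": 0.033,"y": 0.017,"z": 0,"yaw": 0,"fingers": 1},
  ],
)

```text
time: 29.75
eef_pos: [0.5947, 0.2555, 0.2374]
tcp_rot: [0.741, 0.671, -0.001, -0.0]
contact_force: [-0.5, 0.1, -2.4]
opening: 0.453
finger_force: 41.7
```

```bash
python3 - <<'E'
from h import *
s=ctrl.get_state();print(s["eef_pos"],s["contact_force"])
go([(.599,.256,.165,-5.6)])
E
```

```text
[0.59471157 0.25546623 0.23736696] [-0.49716378  0.07389058 -2.39053578]
xyz [0.001 0.004 0.072] yaw -0.001
```

Call:
move_arm(
  plan=[
    {"x": 0.001,"y": 0.004,"z": 0.035,"yaw": 0,"fingers": 1},
    {"x": 0.001,"y": 0.004,"z": 0.06,"yaw": 0,"fingers": 1},
    {"x": 0.001,"y": 0.004,"z": 0.07,"yaw": 0,"fingers": 1},
    {"x": 0.001,"y": 0.004,"z": 0.073,"yaw": 0,"fingers": 1},
    {"x": 0.001,"y": 0.004,"z": 0.073,"yaw": 0,"fingers": 1},
  ],
)

```text
time: 30.25
eef_pos: [0.5999, 0.2564, 0.1661]
tcp_rot: [0.741, 0.671, 0.0, 0.0]
contact_force: [0.1, 0.4, -2.8]
opening: 0.454
finger_force: 41.6
```

Call:
move_arm(
  plan=[
    {"x": 0,"y": 0,"z": 0.001,"yaw": 0,"fingers": 1},
    {"x": 0,"y": 0,"z": 0.002,"yaw": 0,"fingers": 1},
    {"x": 0,"y": 0,"z": 0.003,"yaw": 0,"fingers": 1},
    {"x": 0,"y": 0,"z": 0.003,"yaw": 0,"fingers": 1},
  ],
)

```text
time: 30.65
eef_pos: [0.5997, 0.257, 0.1626]
tcp_rot: [0.741, 0.672, 0.0, 0.0]
contact_force: [-0.7, 0.9, -2.7]
opening: 0.451
finger_force: 41.6
```

Call:
move_arm(
  plan=[
    {"x": 0,"y": 0,"z": 0.001,"yaw": 0,"fingers": 1},
    {"x": 0,"y": 0,"z": 0.002,"yaw": 0,"fingers": 1},
    {"x": 0,"y": 0,"z": 0.002,"yaw": 0,"fingers": 1},
    {"x": 0,"y": 0,"z": 0.002,"yaw": 0,"fingers": 1},
  ],
)

```text
time: 31.05
eef_pos: [0.5998, 0.257, 0.1614]
tcp_rot: [0.741, 0.672, 0.0, 0.0]
contact_force: [-2.4, -1.0, 3.2]
opening: 0.456
finger_force: 42.3
```

Contact at 0.1614. Release, lift, then amber B.

Call:
move_arm(
  plan=[
    {"x": 0,"y": 0,"z": 0,"yaw": 0,"fingers": 0},
    {"x": 0,"y": 0,"z": 0,"yaw": 0,"fingers": 0},
    {"x": 0,"y": 0,"z": 0,"yaw": 0,"fingers": 0},
    {"x": 0,"y": 0,"z": 0,"yaw": 0,"fingers": 0},
    {"x": 0,"y": 0,"z": 0,"yaw": 0,"fingers": 0},
  ],
)

```text
time: 31.55
eef_pos: [0.5996, 0.2569, 0.1602]
tcp_rot: [0.741, 0.672, 0.0, 0.0]
contact_force: [0.2, -0.1, 0.7]
opening: 1.007
finger_force: 0.0
```

Call:
move_arm(
  plan=[
    {"x": 0,"y": 0,"z": -0.03,"yaw": 0,"fingers": 0},
    {"x": 0,"y": 0,"z": -0.07,"yaw": 0,"fingers": 0},
    {"x": 0,"y": 0,"z": -0.09,"yaw": 0,"fingers": 0},
    {"x": 0,"y": 0,"z": -0.09,"yaw": 0,"fingers": 0},
    {"x": 0,"y": 0,"z": -0.09,"yaw": 0,"fingers": 0},
  ],
)

```text
time: 32.05
eef_pos: [0.5995, 0.2568, 0.25]
tcp_rot: [0.741, 0.672, 0.0, 0.0]
contact_force: [0.1, -0.9, -0.8]
opening: 0.998
finger_force: 0.0
```

```bash
python3 - <<'E'
from h import *
s=ctrl.get_state();print(s["eef_pos"],s["contact_force"],s["opening"])
go([(.49,.07,.25,-5.6),(.444,-.103,.25),(.444,-.103,.077)])
E
```

```text
[0.59949228 0.25683997 0.25001603] [ 0.11945385 -0.92126357 -0.81675561] 0.9976120070635999
xyz [-0.197 -0.091 -0.   ] yaw -0.0
xyz [-0.177 -0.029 -0.   ] yaw -0.0
xyz [-0.    -0.     0.173] yaw -0.0
```

Call:
move_arm(
  plan=[
    {"x": -0.04,"y": -0.018,"z": 0,"yaw": 0,"fingers": 0},
    {"x": -0.08,"y": -0.037,"z": 0,"yaw": 0,"fingers": 0},
    {"x": -0.12,"y": -0.056,"z": 0,"yaw": 0,"fingers": 0},
    {"x": -0.16,"y": -0.074,"z": 0,"yaw": 0,"fingers": 0},
    {"x": -0.197,"y": -0.091,"z": 0,"yaw": 0,"fingers": 0},
  ],
)

```text
time: 32.55
eef_pos: [0.4874, 0.0685, 0.2474]
tcp_rot: [0.741, 0.672, -0.002, -0.002]
contact_force: [-0.8, 0.3, -0.4]
opening: 0.998
finger_force: 0.0
```

Call:
move_arm(
  plan=[
    {"x": -0.045,"y": -0.007,"z": 0,"yaw": 0,"fingers": 0},
    {"x": -0.09,"y": -0.015,"z": 0,"yaw": 0,"fingers": 0},
    {"x": -0.135,"y": -0.022,"z": 0,"yaw": 0,"fingers": 0},
    {"x": -0.177,"y": -0.029,"z": 0,"yaw": 0,"fingers": 0},
    {"x": -0.177,"y": -0.029,"z": 0,"yaw": 0,"fingers": 0},
  ],
)

```text
time: 33.05
eef_pos: [0.4415, -0.107, 0.2478]
tcp_rot: [0.743, 0.669, -0.001, -0.002]
contact_force: [0.3, -0.0, -0.3]
opening: 1.0
finger_force: 0.0
```

```bash
python3 - <<'E'
from h import *
cap(tag="cB");print(ctrl.get_state()["eef_pos"])
go([(.444,-.103,.25,-5.6),(.444,-.103,.077)])
E
```

```text
[318.5        202.5         34.29999924] [ 0.44324221 -0.09176212]
[237.5 237.5  23. ] [ 0.38089799 -0.11181867]
[ 0.44203772 -0.10514007  0.24794041]
xyz [ 0.002  0.002 -0.002] yaw -0.005
xyz [-0.     0.001  0.173] yaw -0.0
```

Call:
move_arm(
  plan=[
    {"x": 0.003,"y": 0.001,"z": 0.045,"yaw": 0,"fingers": 0},
    {"x": 0.003,"y": 0.001,"z": 0.09,"yaw": 0,"fingers": 0},
    {"x": 0.003,"y": 0.001,"z": 0.135,"yaw": 0,"fingers": 0},
    {"x": 0.003,"y": 0.001,"z": 0.17,"yaw": 0,"fingers": 0},
    {"x": 0.003,"y": 0.001,"z": 0.17,"yaw": 0,"fingers": 0},
  ],
)

```text
time: 33.6
eef_pos: [0.4397, -0.0971, 0.0738]
tcp_rot: [0.74, 0.672, -0.003, -0.007]
contact_force: [-0.6, 0.5, 0.2]
opening: 1.001
finger_force: 0.0
```

Call:
move_arm(
  plan=[
    {"x": 0,"y": 0,"z": 0,"yaw": 0,"fingers": 1},
    {"x": 0,"y": 0,"z": 0,"yaw": 0,"fingers": 1},
    {"x": 0,"y": 0,"z": 0,"yaw": 0,"fingers": 1},
    {"x": 0,"y": 0,"z": 0,"yaw": 0,"fingers": 1},
    {"x": 0,"y": 0,"z": 0,"yaw": 0,"fingers": 1},
  ],
)

```text
time: 34.1
eef_pos: [0.4462, -0.1013, 0.0828]
tcp_rot: [0.741, 0.672, 0.001, 0.002]
contact_force: [-2.9, 0.5, 6.3]
opening: 0.453
finger_force: 39.8
```

Call:
move_arm(
  plan=[
    {"x": 0,"y": 0,"z": -0.03,"yaw": 0,"fingers": 1},
    {"x": 0,"y": 0,"z": -0.07,"yaw": 0,"fingers": 1},
    {"x": 0,"y": 0,"z": -0.115,"yaw": 0,"fingers": 1},
    {"x": 0,"y": 0,"z": -0.165,"yaw": 0,"fingers": 1},
    {"x": 0,"y": 0,"z": -0.165,"yaw": 0,"fingers": 1},
  ],
)

```text
time: 34.6
eef_pos: [0.4487, -0.1024, 0.2543]
tcp_rot: [0.741, 0.672, 0.003, 0.008]
contact_force: [1.3, 0.3, -2.9]
opening: 0.455
finger_force: 42.3
```

```bash
python3 - <<'E'
from h import *
s=ctrl.get_state();print(s["eef_pos"],s["contact_force"],s["opening"])
go([(.48,.0,.24,-5.6),(.592,.185,.24),(.592,.185,.165)])
E
```

```text
[ 0.44869007 -0.10244332  0.25433203] [ 1.32720913  0.33775943 -2.89090185] 0.4550398375319016
xyz [0.105 0.021 0.014] yaw -0.0
xyz [0.195 0.093 0.   ] yaw -0.0
xyz [ 0.    -0.001  0.075] yaw -0.0
```

Call:
move_arm(
  plan=[
    {"x": 0.035,"y": 0.007,"z": 0,"yaw": 0,"fingers": 1},
    {"x": 0.07,"y": 0.014,"z": 0,"yaw": 0,"fingers": 1},
    {"x": 0.105,"y": 0.021,"z": 0,"yaw": 0,"fingers": 1},
    {"x": 0.145,"y": 0.04,"z": 0,"yaw": 0,"fingers": 1},
    {"x": 0.185,"y": 0.06,"z": 0,"yaw": 0,"fingers": 1},
  ],
)

```text
time: 35.1
eef_pos: [0.5223, 0.0791, 0.244]
tcp_rot: [0.741, 0.671, -0.001, -0.0]
contact_force: [-0.1, -0.1, -2.9]
opening: 0.452
finger_force: 42.0
```

Call:
move_arm(
  plan=[
    {"x": 0.04,"y": 0.019,"z": 0,"yaw": 0,"fingers": 1},
    {"x": 0.08,"y": 0.037,"z": 0,"yaw": 0,"fingers": 1},
    {"x": 0.115,"y": 0.054,"z": 0,"yaw": 0,"fingers": 1},
    {"x": 0.115,"y": 0.054,"z": 0,"yaw": 0,"fingers": 1},
    {"x": 0.115,"y": 0.054,"z": 0,"yaw": 0,"fingers": 1},
  ],
)

```text
time: 35.6
eef_pos: [0.5869, 0.1872, 0.2432]
tcp_rot: [0.74, 0.672, -0.002, -0.001]
contact_force: [0.3, -0.5, -3.9]
opening: 0.451
finger_force: 41.6
```

```bash
python3 - <<'E'
from h import *
s=ctrl.get_state();print(s["eef_pos"],s["contact_force"])
go([(.592,.185,.166,-5.6)])
E
```

```text
[0.58687054 0.1872433  0.24324988] [ 0.31105748 -0.49984713 -3.94289231]
xyz [-0.002  0.006  0.077] yaw 0.001
```

Call:
move_arm(
  plan=[
    {"x": -0.002,"y": 0.005,"z": 0.035,"yaw": 0,"fingers": 1},
    {"x": -0.002,"y": 0.005,"z": 0.06,"yaw": 0,"fingers": 1},
    {"x": -0.002,"y": 0.005,"z": 0.074,"yaw": 0,"fingers": 1},
    {"x": -0.002,"y": 0.005,"z": 0.078,"yaw": 0,"fingers": 1},
    {"x": -0.002,"y": 0.005,"z": 0.078,"yaw": 0,"fingers": 1},
  ],
)

```text
time: 36.1
eef_pos: [0.5922, 0.1837, 0.1672]
tcp_rot: [0.741, 0.671, -0.0, -0.0]
contact_force: [-0.9, -0.1, -3.5]
opening: 0.45
finger_force: 41.5
```

Call:
move_arm(
  plan=[
    {"x": 0,"y": 0,"z": 0.001,"yaw": 0,"fingers": 1},
    {"x": 0,"y": 0,"z": 0.002,"yaw": 0,"fingers": 1},
    {"x": 0,"y": 0,"z": 0.003,"yaw": 0,"fingers": 1},
    {"x": 0,"y": 0,"z": 0.003,"yaw": 0,"fingers": 1},
  ],
)

```text
time: 36.5
eef_pos: [0.5927, 0.1843, 0.1648]
tcp_rot: [0.741, 0.672, 0.0, 0.0]
contact_force: [0.0, 0.2, -3.8]
opening: 0.453
finger_force: 41.5
```

Call:
move_arm(
  plan=[
    {"x": 0,"y": 0,"z": 0.001,"yaw": 0,"fingers": 1},
    {"x": 0,"y": 0,"z": 0.002,"yaw": 0,"fingers": 1},
    {"x": 0,"y": 0,"z": 0.003,"yaw": 0,"fingers": 1},
    {"x": 0,"y": 0,"z": 0.003,"yaw": 0,"fingers": 1},
  ],
)

```text
time: 36.9
eef_pos: [0.5927, 0.1844, 0.1628]
tcp_rot: [0.741, 0.672, 0.0, 0.0]
contact_force: [-3.7, -0.2, 5.0]
opening: 0.454
finger_force: 42.4
```

Call:
move_arm(
  plan=[
    {"x": 0,"y": 0,"z": 0,"yaw": 0,"fingers": 0},
    {"x": 0,"y": 0,"z": 0,"yaw": 0,"fingers": 0},
    {"x": 0,"y": 0,"z": 0,"yaw": 0,"fingers": 0},
    {"x": 0,"y": 0,"z": 0,"yaw": 0,"fingers": 0},
    {"x": 0,"y": 0,"z": 0,"yaw": 0,"fingers": 0},
  ],
)

```text
time: 37.4
eef_pos: [0.5925, 0.1842, 0.1612]
tcp_rot: [0.741, 0.672, 0.0, 0.0]
contact_force: [1.4, -0.7, -0.4]
opening: 1.0
finger_force: 0.0
```

Call:
move_arm(
  plan=[
    {"x": 0,"y": 0,"z": -0.03,"yaw": 0,"fingers": 0},
    {"x": 0,"y": 0,"z": -0.07,"yaw": 0,"fingers": 0},
    {"x": 0,"y": 0,"z": -0.1,"yaw": 0,"fingers": 0},
    {"x": 0,"y": 0,"z": -0.1,"yaw": 0,"fingers": 0},
    {"x": 0,"y": 0,"z": -0.1,"yaw": 0,"fingers": 0},
  ],
)

```text
time: 37.9
eef_pos: [0.5928, 0.1843, 0.262]
tcp_rot: [0.741, 0.672, 0.001, 0.001]
contact_force: [-0.1, -0.3, -0.7]
opening: 1.002
finger_force: 0.0
```

```bash
python3 - <<'E'
from h import *
s=ctrl.get_state();print(s["eef_pos"],s["contact_force"],s["opening"])
go([(.635,-.129,.26,-5.6),(.635,-.129,.147)])
E
```

```text
[0.59276868 0.18427459 0.26201736] [-0.13301787 -0.25206999 -0.70680923] 1.0024381689559019
xyz [-0.308  0.073  0.002] yaw -0.0
xyz [-0.    -0.     0.113] yaw -0.0
```

Call:
move_arm(
  plan=[
    {"x": -0.045,"y": 0.011,"z": 0,"yaw": 0,"fingers": 0},
    {"x": -0.09,"y": 0.022,"z": 0,"yaw": 0,"fingers": 0},
    {"x": -0.135,"y": 0.033,"z": 0,"yaw": 0,"fingers": 0},
    {"x": -0.18,"y": 0.043,"z": 0,"yaw": 0,"fingers": 0},
    {"x": -0.225,"y": 0.053,"z": 0,"yaw": 0,"fingers": 0},
  ],
)

```text
time: 38.4
eef_pos: [0.6221, -0.0464, 0.2584]
tcp_rot: [0.741, 0.672, -0.001, -0.002]
contact_force: [0.6, 0.1, 0.0]
opening: 0.998
finger_force: 0.0
```

Call:
move_arm(
  plan=[
    {"x": -0.045,"y": 0.01,"z": 0,"yaw": 0,"fingers": 0},
    {"x": -0.083,"y": 0.02,"z": 0,"yaw": 0,"fingers": 0},
    {"x": -0.083,"y": 0.02,"z": 0,"yaw": 0,"fingers": 0},
    {"x": -0.083,"y": 0.02,"z": 0,"yaw": 0,"fingers": 0},
    {"x": -0.083,"y": 0.02,"z": 0,"yaw": 0,"fingers": 0},
  ],
)

```text
time: 38.9
eef_pos: [0.6343, -0.1282, 0.2597]
tcp_rot: [0.741, 0.672, -0.0, -0.001]
contact_force: [-0.7, -0.6, 0.0]
opening: 0.999
finger_force: 0.0
```

```bash
python3 - <<'E'
from h import *
T=wristT();im=ctrl.read_camera("wrist")
for c,st in blobs(im,(95,100,60),(125,255,255),300): print(c,st,onz("wrist",c,.174,T))
print(ctrl.get_state()["eef_pos"])
go([(.635,-.129,.26,-5.6),(.635,-.129,.147)])
E
```

```text
[316.8 245.7] [ 286  212   63   68 3388] [ 0.63386522 -0.12616922]
[550.2 356.3] [ 495  327  104   73 4690] [ 0.78120063 -0.21861581]
[ 0.63453737 -0.12790411  0.26020271]
xyz [-0.001  0.001  0.   ] yaw 0.001
xyz [-0.     0.     0.113] yaw -0.0
```

Closing has pushed down on the cap by about 6 N each time, which is too much for the sprung pan. So I pre-close, use low force, and rise while closing.

Call:
move_arm(
  plan=[
    {"x": 0,"y": 0.001,"z": 0,"yaw": 0,"fingers": 0.4},
    {"x": 0,"y": 0.001,"z": 0,"yaw": 0,"fingers": 0.4},
    {"x": 0,"y": 0.001,"z": 0,"yaw": 0,"fingers": 0.4},
    {"x": 0,"y": 0.001,"z": 0.03,"yaw": 0,"fingers": 0.4},
    {"x": 0,"y": 0.001,"z": 0.06,"yaw": 0,"fingers": 0.4},
  ],
  force=20,
)

```text
time: 39.45
eef_pos: [0.637, -0.1295, 0.2026]
tcp_rot: [0.741, 0.672, 0.001, 0.002]
contact_force: [0.8, -0.5, -1.3]
opening: 0.602
finger_force: 0.0
```

Call:
move_arm(
  plan=[
    {"x": 0,"y": 0,"z": 0,"yaw": 0,"fingers": 0.4},
    {"x": 0,"y": 0,"z": 0,"yaw": 0,"fingers": 0.4},
    {"x": 0,"y": 0,"z": 0,"yaw": 0,"fingers": 0.4},
  ],
)

```text
time: 39.75
eef_pos: [0.6371, -0.1298, 0.2037]
tcp_rot: [0.741, 0.672, 0.001, 0.002]
contact_force: [-0.6, 0.7, -0.1]
opening: 0.601
finger_force: 0.0
```

```bash
python3 - <<'E'
from h import *
T=wristT();im=ctrl.read_camera("wrist")
for c,st in blobs(im,(95,100,60),(125,255,255),300): print(c,st,onz("wrist",c,.174,T))
cv2.imwrite("pics/w5.png",im[200:480,160:480,::-1])
s=ctrl.get_state();print(s["eef_pos"],s["opening"])
go([(.6355,-.129,.149,-5.6)])
E
```

```text
[310.1 279.9] [ 270  235   81   90 5762] [ 0.63408931 -0.12533405]
[583.8 383.3] [ 514  352  116   94 4770] [ 0.77031567 -0.19858874]
[ 0.63719798 -0.12990993  0.20398097] 0.5976296710219898
xyz [ 0.001 -0.002  0.055] yaw -0.0
```

View pics/w5.png

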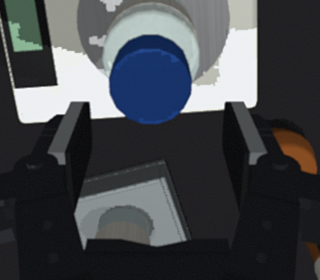

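Cap at crop (150,80), about 3 mm left of the midline between the fingers. Shift and descend.

Call:
move_arm(
  plan=[
    {"x": 0,"y": -0.003,"z": 0,"yaw": 0,"fingers": 0.4},
    {"x": 0,"y": -0.003,"z": 0.02,"yaw": 0,"fingers": 0.4},
    {"x": 0,"y": -0.003,"z": 0.04,"yaw": 0,"fingers": 0.4},
    {"x": 0,"y": -0.003,"z": 0.05,"yaw": 0,"fingers": 0.4},
    {"x": 0,"y": -0.003,"z": 0.054,"yaw": 0,"fingers": 0.4},
  ],
)

```text
time: 40.3
eef_pos: [0.6325, -0.1291, 0.1466]
tcp_rot: [0.741, 0.672, -0.0, -0.001]
contact_force: [0.6, 0.2, 0.1]
opening: 0.604
finger_force: 0.0
```

Call:
move_arm(
  plan=[
    {"x": 0,"y": 0,"z": 0,"yaw": 0,"fingers": 0.4},
    {"x": 0,"y": 0,"z": 0,"yaw": 0,"fingers": 0.4},
    {"x": 0,"y": 0,"z": 0,"yaw": 0,"fingers": 0.4},
  ],
)

```text
time: 40.6
eef_pos: [0.6337, -0.1295, 0.1487]
tcp_rot: [0.741, 0.672, 0.0, 0.001]
contact_force: [0.6, 0.4, 0.2]
opening: 0.601
finger_force: 0.0
```

Call:
move_arm(
  plan=[
    {"x": 0,"y": 0,"z": -0.001,"yaw": 0,"fingers": 0.5},
    {"x": 0,"y": 0,"z": -0.003,"yaw": 0,"fingers": 0.56},
    {"x": 0,"y": 0,"z": -0.006,"yaw": 0,"fingers": 1},
    {"x": 0,"y": 0,"z": -0.008,"yaw": 0,"fingers": 1},
    {"x": 0,"y": 0,"z": -0.01,"yaw": 0,"fingers": 1},
  ],
)

```text
time: 41.1
eef_pos: [0.6323, -0.129, 0.1566]
tcp_rot: [0.741, 0.672, -0.0, -0.001]
contact_force: [-0.6, 0.2, -3.4]
opening: 0.459
finger_force: 22.0
```

Call:
move_arm(
  plan=[
    {"x": 0,"y": 0,"z": -0.01,"yaw": 0,"fingers": 1},
    {"x": 0,"y": 0,"z": -0.02,"yaw": 0,"fingers": 1},
    {"x": 0,"y": 0,"z": -0.03,"yaw": 0,"fingers": 1},
    {"x": 0,"y": 0,"z": -0.03,"yaw": 0,"fingers": 1},
  ],
)

```text
time: 41.5
eef_pos: [0.6344, -0.1297, 0.1904]
tcp_rot: [0.741, 0.672, 0.001, 0.002]
contact_force: [1.2, -0.9, -1.9]
opening: 0.461
finger_force: 22.0
```

Call:
move_arm(
  plan=[
    {"x": 0,"y": 0,"z": -0.02,"yaw": 0,"fingers": 1},
    {"x": 0,"y": 0,"z": -0.05,"yaw": 0,"fingers": 1},
    {"x": 0,"y": 0,"z": -0.06,"yaw": 0,"fingers": 1},
    {"x": 0,"y": 0,"z": -0.06,"yaw": 0,"fingers": 1},
    {"x": 0,"y": 0,"z": -0.06,"yaw": 0,"fingers": 1},
  ],
  force=40,
)

```text
time: 42.0
eef_pos: [0.6325, -0.1291, 0.2463]
tcp_rot: [0.741, 0.672, -0.0, -0.001]
contact_force: [0.1, -0.3, -4.1]
opening: 0.452
finger_force: 44.1
```

```bash
python3 - <<'E'
from h import *
s=ctrl.get_state();print(s["eef_pos"],s["contact_force"],s["opening"])
go([(.585,.112,.25,-5.6),(.585,.112,.165)])
E
```

```text
[ 0.63250337 -0.1290988   0.24625832] [ 0.10785471 -0.33919844 -4.0646272 ] 0.4522697105927331
xyz [ 0.235 -0.071 -0.004] yaw -0.0
xyz [-0.     0.     0.085] yaw -0.0
```

Call:
move_arm(
  plan=[
    {"x": 0.045,"y": -0.013,"z": 0,"yaw": 0,"fingers": 1},
    {"x": 0.09,"y": -0.027,"z": 0,"yaw": 0,"fingers": 1},
    {"x": 0.135,"y": -0.041,"z": 0,"yaw": 0,"fingers": 1},
    {"x": 0.175,"y": -0.053,"z": 0,"yaw": 0,"fingers": 1},
    {"x": 0.21,"y": -0.064,"z": 0,"yaw": 0,"fingers": 1},
  ],
)

```text
time: 42.5
eef_pos: [0.588, 0.0881, 0.2448]
tcp_rot: [0.741, 0.672, -0.001, -0.002]
contact_force: [-0.3, 0.8, -2.6]
opening: 0.454
finger_force: 43.9
```

Call:
move_arm(
  plan=[
    {"x": 0.025,"y": -0.007,"z": 0,"yaw": 0,"fingers": 1},
    {"x": 0.025,"y": -0.007,"z": 0,"yaw": 0,"fingers": 1},
    {"x": 0.025,"y": -0.007,"z": 0,"yaw": 0,"fingers": 1},
    {"x": 0.025,"y": -0.007,"z": 0,"yaw": 0,"fingers": 1},
    {"x": 0.025,"y": -0.007,"z": 0,"yaw": 0,"fingers": 1},
  ],
)

```text
time: 43.0
eef_pos: [0.5854, 0.1104, 0.2467]
tcp_rot: [0.741, 0.671, -0.0, -0.0]
contact_force: [0.2, -1.1, -2.9]
opening: 0.452
finger_force: 43.8
```

```bash
python3 - <<'E'
from h import *
s=ctrl.get_state();print(s["eef_pos"],s["contact_force"],s["opening"])
go([(.585,.112,.166,-5.6)])
E
```

```text
[0.58539989 0.11041134 0.24666415] [ 0.16874405 -1.06172162 -2.87113279] 0.4522300479259773
xyz [ 0.002 -0.     0.081] yaw -0.002
```

Call:
move_arm(
  plan=[
    {"x": 0.001,"y": 0,"z": 0.035,"yaw": 0,"fingers": 1},
    {"x": 0.001,"y": 0,"z": 0.06,"yaw": 0,"fingers": 1},
    {"x": 0.001,"y": 0,"z": 0.074,"yaw": 0,"fingers": 1},
    {"x": 0.001,"y": 0,"z": 0.081,"yaw": 0,"fingers": 1},
    {"x": 0.001,"y": 0,"z": 0.081,"yaw": 0,"fingers": 1},
  ],
)

```text
time: 43.5
eef_pos: [0.5853, 0.1121, 0.1657]
tcp_rot: [0.741, 0.671, -0.0, -0.0]
contact_force: [0.0, 0.7, -3.6]
opening: 0.455
finger_force: 43.7
```

Call:
move_arm(
  plan=[
    {"x": 0,"y": 0,"z": 0.001,"yaw": 0,"fingers": 1},
    {"x": 0,"y": 0,"z": 0.002,"yaw": 0,"fingers": 1},
    {"x": 0,"y": 0,"z": 0.003,"yaw": 0,"fingers": 1},
    {"x": 0,"y": 0,"z": 0.003,"yaw": 0,"fingers": 1},
  ],
)

```text
time: 43.9
eef_pos: [0.5857, 0.1126, 0.1639]
tcp_rot: [0.741, 0.672, 0.0, 0.0]
contact_force: [-1.0, 0.5, -4.4]
opening: 0.452
finger_force: 43.7
```

Call:
move_arm(
  plan=[
    {"x": 0,"y": 0,"z": 0.001,"yaw": 0,"fingers": 1},
    {"x": 0,"y": 0,"z": 0.002,"yaw": 0,"fingers": 1},
    {"x": 0,"y": 0,"z": 0.003,"yaw": 0,"fingers": 1},
    {"x": 0,"y": 0,"z": 0.003,"yaw": 0,"fingers": 1},
  ],
)

```text
time: 44.3
eef_pos: [0.5858, 0.1124, 0.1621]
tcp_rot: [0.741, 0.672, 0.0, 0.0]
contact_force: [-3.2, -1.3, 5.6]
opening: 0.455
finger_force: 44.7
```

Call:
move_arm(
  plan=[
    {"x": 0,"y": 0,"z": 0,"yaw": 0,"fingers": 0},
    {"x": 0,"y": 0,"z": 0,"yaw": 0,"fingers": 0},
    {"x": 0,"y": 0,"z": 0,"yaw": 0,"fingers": 0},
    {"x": 0,"y": 0,"z": 0,"yaw": 0,"fingers": 0},
    {"x": 0,"y": 0,"z": 0,"yaw": 0,"fingers": 0},
  ],
)

```text
time: 44.8
eef_pos: [0.5854, 0.1126, 0.1601]
tcp_rot: [0.741, 0.672, 0.0, -0.0]
contact_force: [1.0, -0.5, -0.1]
opening: 0.999
finger_force: 0.0
```

Call:
move_arm(
  plan=[
    {"x": 0,"y": 0,"z": -0.03,"yaw": 0,"fingers": 0},
    {"x": 0,"y": 0,"z": -0.07,"yaw": 0,"fingers": 0},
    {"x": 0,"y": 0,"z": -0.11,"yaw": 0,"fingers": 0},
    {"x": 0,"y": -0.04,"z": -0.11,"yaw": 0,"fingers": 0},
    {"x": 0,"y": -0.07,"z": -0.11,"yaw": 0,"fingers": 0},
  ],
)

```text
time: 45.3
eef_pos: [0.5157, 0.1195, 0.2724]
tcp_rot: [0.741, 0.672, 0.001, 0.001]
contact_force: [0.5, -0.0, -1.0]
opening: 1.004
finger_force: 0.0
```

```bash
python3 - <<'E'
from h import *
s=ctrl.get_state();print(s["eef_pos"],s["contact_force"],s["opening"])
for n in("top","scene"):
    t=ctrl.read_camera(n);cv2.imwrite(f"pics/{n}6.png",t[:,:,::-1])
    if n=="scene": cv2.imwrite("pics/s6c.png",cv2.resize(t[160:400,180:500],(800,600),interpolation=cv2.INTER_CUBIC)[:,:,::-1])
go([(.42,.25,.265,-5.6),(.397,.353,.265,-60)])
E
```

```text
[0.51573463 0.11953247 0.27240672] [ 0.54105081 -0.00384858 -1.04621911] 1.0043784898677197
xyz [ 0.12  -0.105  0.005] yaw 0.001
xyz [ 0.1   -0.033  0.   ] yaw 0.949
```

View pics/s6c.png

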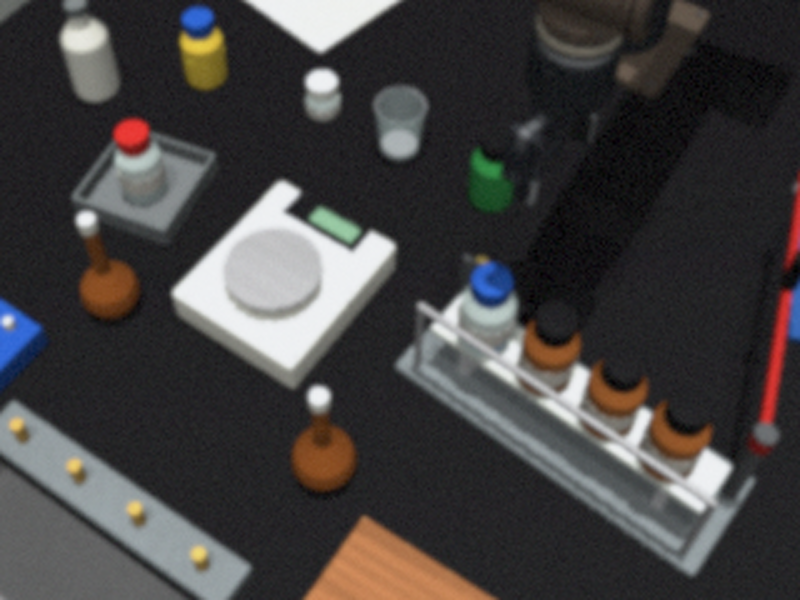

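All four bottles stand on the shelf (caps at crop (490,285), (555,325), (620,370) and (688,415)), the empty stands in the tray, the pan is free and the bar is open. I'll push the handle shut from outside with closed fingers, keeping them clear of the bottles.

```bash
cat >> h.py <<'E'
HN=np.array([.570,.3935])
def kp(th,d,off=0):
    a=-.0981;R=np.array([[np.cos(a),-np.sin(a)],[np.sin(a),np.cos(a)]])
    p=HN+R@(.18*np.array([-np.sin(th),-np.cos(th)])+d*np.array([-np.cos(th),np.sin(th)]))
    return p
E
python3 - <<'E'
from h import *
print(kp(1.25,.05))
t=cv2.imread("pics/top6.png")[:,:,::-1].copy()
hh=[(c,st) for c,st in blobs(t,(0,150,60),(4,255,255),60)]
for c,st in hh:print(c,st)
p=kp(1.25,.05)
go([(.45,.25,.265,-5.6),(*p,.265),(*p,.265,-77.2),(*p,.155)])
E
```

```text
[0.383402   0.40251044]
[454.6 222.7] [446 214  19  18 256]
[125.1 268.4] [117 231  17  74 407]
[136.  329.5] [131 312  10  40 179]
xyz [ 0.123 -0.075  0.005] yaw 0.001
xyz [ 0.145 -0.081  0.   ] yaw -0.0
xyz [0. 0. 0.] yaw 1.25
xyz [-0.    0.    0.11] yaw -0.0
```

Call:
move_arm(
  plan=[
    {"x": 0.04,"y": -0.025,"z": 0,"yaw": 0,"fingers": 0},
    {"x": 0.08,"y": -0.05,"z": 0,"yaw": 0,"fingers": 0},
    {"x": 0.123,"y": -0.075,"z": 0,"yaw": 0,"fingers": 1},
    {"x": 0.165,"y": -0.099,"z": 0,"yaw": 0,"fingers": 1},
    {"x": 0.207,"y": -0.122,"z": 0,"yaw": 0,"fingers": 1},
  ],
)

```text
time: 45.9
eef_pos: [0.4142, 0.3391, 0.2704]
tcp_rot: [0.741, 0.671, 0.0, 0.0]
contact_force: [1.9, 0.4, 0.3]
opening: 0.514
finger_force: 0.0
```

Call:
move_arm(
  plan=[
    {"x": 0.042,"y": -0.023,"z": 0,"yaw": 0,"fingers": 1},
    {"x": 0.061,"y": -0.034,"z": 0,"yaw": 0.15,"fingers": 1},
    {"x": 0.061,"y": -0.034,"z": 0,"yaw": 0.3,"fingers": 1},
    {"x": 0.061,"y": -0.034,"z": 0,"yaw": 0.45,"fingers": 1},
    {"x": 0.061,"y": -0.034,"z": 0,"yaw": 0.6,"fingers": 1},
  ],
)

```text
time: 46.4
eef_pos: [0.387, 0.4021, 0.27]
tcp_rot: [0.907, 0.42, 0.0, 0.0]
contact_force: [0.7, 0.5, 1.2]
opening: 0.0
finger_force: 0.0
```

Call:
move_arm(
  plan=[
    {"x": 0,"y": 0,"z": 0,"yaw": 0.15,"fingers": 1},
    {"x": 0,"y": 0,"z": 0,"yaw": 0.3,"fingers": 1},
    {"x": 0,"y": 0,"z": 0,"yaw": 0.45,"fingers": 1},
    {"x": 0,"y": 0,"z": 0,"yaw": 0.6,"fingers": 1},
    {"x": 0,"y": 0,"z": 0,"yaw": 0.65,"fingers": 1},
  ],
)

```text
time: 46.9
eef_pos: [0.3874, 0.4017, 0.27]
tcp_rot: [0.994, 0.109, 0.0, -0.0]
contact_force: [0.7, 0.5, -0.0]
opening: -0.001
finger_force: 0.0
```

```bash
python3 - <<'E'
from h import *
s=ctrl.get_state();print(s["eef_pos"],s["opening"],s["qpos"])
T=wristT();im=ctrl.read_camera("wrist");cv2.imwrite("pics/w6.png",im[:,:,::-1])
t=ctrl.read_camera("top");cv2.imwrite("pics/top7.png",t[:,:,::-1])
for c,st in blobs(t,(0,150,60),(4,255,255),60):print(c,onz("top",c,.105))
h=cv2.cvtColor(t,cv2.COLOR_RGB2HSV)[185:285,395:500]
k=cv2.inRange(h,np.array((0,0,90)),np.array((180,60,220)))
cs=max(cv2.findContours(k,cv2.RETR_EXTERNAL,cv2.CHAIN_APPROX_NONE)[0],key=cv2.contourArea)
r=cv2.minAreaRect(cs);c=np.array(r[0])+(395,185);print(r,c,onz("top",c,.015))
p=kp(1.25,.05);go([(*p,.265,-77.2),(*p,.155),(*kp(1.25,.025),.155)])
E
```

```text
[0.38737405 0.40166655 0.27002271] -0.0009690081996499577 [ 6.21699388e-01 -2.43607408e-04  1.82537112e+00 -1.12854897e-05
  1.31631598e+00  1.97366559e+00]
[454.6 222.7] [ 0.59218144 -0.36319759]
[125.1 267.9] [0.48628188 0.38547945]
[139.2 346.4] [0.31258977 0.34358883]
((51.15385437011719, 43.76922607421875), (53.34358215332031, 53.34358215332031), 78.69007110595703) [446.15385437 228.76922607] [ 0.59364695 -0.3670167 ]
xyz [-0.004 -0.002  0.005] yaw -0.001
xyz [-0.    0.    0.11] yaw -0.0
xyz [-0.     0.025 -0.   ] yaw -0.0
```

View pics/w6.png

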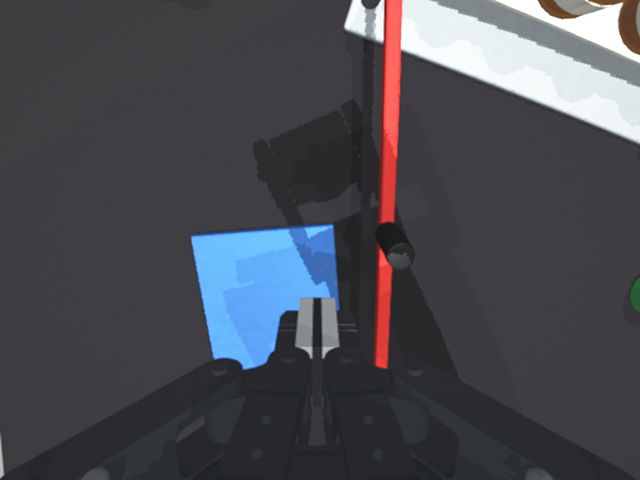

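The tray and empty shifted together by about 13 mm, and the bottle is still centred in it. In the wrist view the handle top is at (400,257), to the right of the closed fingers, as planned.

Call:
move_arm(
  plan=[
    {"x": -0.004,"y": -0.002,"z": 0.04,"yaw": 0,"fingers": 1},
    {"x": -0.004,"y": -0.002,"z": 0.08,"yaw": 0,"fingers": 1},
    {"x": -0.004,"y": -0.002,"z": 0.11,"yaw": 0,"fingers": 1},
    {"x": -0.004,"y": -0.002,"z": 0.11,"yaw": 0,"fingers": 1},
    {"x": -0.004,"y": -0.002,"z": 0.11,"yaw": 0,"fingers": 1},
  ],
)

```text
time: 47.5
eef_pos: [0.3827, 0.4026, 0.1605]
tcp_rot: [0.994, 0.111, -0.0, 0.0]
contact_force: [-0.5, -0.5, 0.7]
opening: -0.001
finger_force: 0.0
```

```bash
python3 - <<'E'
from h import *
s=ctrl.get_state();p=s["eef_pos"];print(p)
R=Rn.from_quat(s["tcp_rot"]).as_matrix()
def show(th0,d0,steps):
    a0=kp(th0,d0);b=-th0-.0981;yt=np.array([np.cos(b),np.sin(b)]);xt=np.array([-np.sin(b),np.cos(b)])
    for th,d in steps:
        v=kp(th,d)-a0;print(th,round(v@xt,3),round(v@yt,3),"yaw",round(th-th0,2))
show(1.25,.05,[(1.25,.025),(1.15,.025),(1.05,.025),(.95,.025)]);print()
show(.95,.025,[(.95-.1*k,.025) for k in range(1,6)])
E
```

```text
[0.38272571 0.40263847 0.160543  ]
1.25 0.0 0.025 yaw 0.0
1.15 -0.002 0.043 yaw -0.1
1.05 -0.001 0.061 yaw -0.2
0.95 0.001 0.079 yaw -0.3

0.85 -0.002 0.018 yaw -0.1
0.75 -0.001 0.036 yaw -0.2
0.6499999999999999 0.001 0.054 yaw -0.3
0.5499999999999999 0.004 0.072 yaw -0.4
0.44999999999999996 0.01 0.089 yaw -0.5
```

Call:
move_arm(
  plan=[
    {"x": 0,"y": 0.012,"z": 0,"yaw": 0,"fingers": 1},
    {"x": 0,"y": 0.025,"z": 0,"yaw": 0,"fingers": 1},
    {"x": -0.002,"y": 0.043,"z": 0,"yaw": -0.1,"fingers": 1},
    {"x": -0.001,"y": 0.061,"z": 0,"yaw": -0.2,"fingers": 1},
    {"x": 0.001,"y": 0.079,"z": 0,"yaw": -0.3,"fingers": 1},
  ],
)

```text
time: 48.0
eef_pos: [0.4017, 0.3246, 0.1622]
tcp_rot: [0.966, 0.26, 0.001, -0.0]
contact_force: [0.4, 0.3, 0.2]
opening: 0.0
finger_force: 0.3
```

Call:
move_arm(
  plan=[
    {"x": -0.002,"y": 0.018,"z": 0,"yaw": -0.1,"fingers": 1},
    {"x": -0.001,"y": 0.036,"z": 0,"yaw": -0.2,"fingers": 1},
    {"x": 0.001,"y": 0.054,"z": 0,"yaw": -0.3,"fingers": 1},
    {"x": 0.004,"y": 0.072,"z": 0,"yaw": -0.4,"fingers": 1},
    {"x": 0.01,"y": 0.089,"z": 0,"yaw": -0.5,"fingers": 1},
  ],
)

```text
time: 48.5
eef_pos: [0.4548, 0.2521, 0.1621]
tcp_rot: [0.871, 0.491, 0.001, 0.0]
contact_force: [-1.2, 0.5, -0.6]
opening: 0.003
finger_force: 0.3
```

```bash
python3 - <<'E'
from h import *
s=ctrl.get_state();p=s["eef_pos"];print(p,kp(.45,.025))
T=wristT();im=ctrl.read_camera("wrist");cv2.imwrite("pics/w7.png",im[:,:,::-1])
t=ctrl.read_camera("top");cv2.imwrite("pics/top8.png",t[:,:,::-1])
for c,st in blobs(im,(0,150,60),(4,255,255),200):
    print("wrist bar",c,st)
h=cv2.cvtColor(im,cv2.COLOR_RGB2HSV);k=cv2.inRange(h,np.array((0,150,60)),np.array((4,255,255)))
ys,xs=np.nonzero(k);P=np.array([onz("wrist",(float(x),float(y)),.137,T) for x,y in list(zip(xs,ys))[::40]])
v=cv2.fitLine(P.astype(np.float32),cv2.DIST_HUBER,0,.001,.001).ravel();print(v, "theta",np.arctan2(v[0]*-np.sign(-v[1])*-1*-1,abs(v[1]))-0, "heading deg",np.degrees(np.arctan2(v[1],v[0])))
E
```

```text
[0.45478916 0.25207098 0.16209446] [0.45487013 0.25289377]
wrist bar [372.3 135.9] [ 354    0   39  279 7197]
[0.5255039  0.8507912  0.50871676 0.2982161 ] theta 0.55330724 heading deg 58.297832
```

Bar angle measured at 0.455, so it follows the fingers. Continue to the catch.

Call:
move_arm(
  plan=[
    {"x": -0.002,"y": 0.018,"z": 0,"yaw": -0.1,"fingers": 1},
    {"x": -0.001,"y": 0.036,"z": 0,"yaw": -0.2,"fingers": 1},
    {"x": 0.001,"y": 0.054,"z": 0,"yaw": -0.3,"fingers": 1},
    {"x": 0.002,"y": 0.063,"z": 0,"yaw": -0.35,"fingers": 1},
    {"x": 0.004,"y": 0.072,"z": 0,"yaw": -0.4,"fingers": 1},
  ],
)

```text
time: 49.1
eef_pos: [0.5177, 0.2192, 0.1613]
tcp_rot: [0.758, 0.653, 0.0, 0.0]
contact_force: [-0.9, 0.2, 0.8]
opening: 0.002
finger_force: 0.4
```

Call:
move_arm(
  plan=[
    {"x": 0,"y": 0.003,"z": 0,"yaw": -0.02,"fingers": 1},
    {"x": 0,"y": 0.006,"z": 0,"yaw": -0.04,"fingers": 1},
    {"x": 0,"y": 0.009,"z": 0,"yaw": -0.05,"fingers": 1},
    {"x": 0,"y": 0.009,"z": 0,"yaw": -0.05,"fingers": 1},
  ],
)

```text
time: 49.5
eef_pos: [0.5245, 0.2178, 0.1611]
tcp_rot: [0.741, 0.671, -0.002, -0.001]
contact_force: [-3.7, -1.6, 1.7]
opening: -0.001
finger_force: 1.6
```

```bash
cat >> h.py <<'E'
def bar():
    T=wristT();im=ctrl.read_camera("wrist")
    h=cv2.cvtColor(im,cv2.COLOR_RGB2HSV);k=cv2.inRange(h,np.array((0,150,60)),np.array((4,255,255)))
    ys,xs=np.nonzero(k);P=np.array([onz("wrist",(float(x),float(y)),.137,T) for x,y in list(zip(xs,ys))[::40]])
    v=cv2.fitLine(P.astype(np.float32),cv2.DIST_HUBER,0,.001,.001).ravel();print("theta",np.arctan(v[0]/v[1])-.098,"x at y=.21:",v[2]+(.21-v[3])*v[0]/v[1])
E
python3 - <<'E'
from h import *
s=ctrl.get_state();print(s["eef_pos"],kp(0,.025),s["contact_force"]);bar()
E
```

```text
[0.52451692 0.21780406 0.161128  ] [0.52749051 0.216814  ] [-3.68490727 -1.59159708  1.68388498]
theta 0.025525585 x at y=.21: 0.54522246
```

Call:
move_arm(
  plan=[
    {"x": 0,"y": 0.003,"z": 0,"yaw": 0,"fingers": 1},
    {"x": 0,"y": 0.006,"z": 0,"yaw": 0,"fingers": 1},
    {"x": 0,"y": 0.008,"z": 0,"yaw": 0,"fingers": 1},
    {"x": 0,"y": 0.008,"z": 0,"yaw": 0,"fingers": 1},
  ],
)

```text
time: 49.95
eef_pos: [0.5292, 0.2179, 0.1608]
tcp_rot: [0.741, 0.671, -0.006, -0.005]
contact_force: [-18.1, -1.0, 10.8]
opening: -0.002
finger_force: 9.5
```

```bash
python3 - <<'E'
from h import *
s=ctrl.get_state();print(s["eef_pos"],kp(0,.025),s["contact_force"]);bar()
E
```

```text
[0.52918928 0.21787088 0.16077174] [0.52749051 0.216814  ] [-18.08534422  -0.97963517  10.83686538]
theta 0.0032867268 x at y=.21: 0.54911923
```

Call:
move_arm(
  plan=[
    {"x": 0,"y": -0.03,"z": 0,"yaw": 0,"fingers": 1},
    {"x": 0,"y": -0.05,"z": 0,"yaw": 0,"fingers": 1},
    {"x": 0,"y": -0.05,"z": -0.04,"yaw": 0,"fingers": 1},
    {"x": 0,"y": -0.05,"z": -0.08,"yaw": 0,"fingers": 1},
    {"x": 0,"y": -0.05,"z": -0.08,"yaw": 0,"fingers": 1},
  ],
)

```text
time: 50.5
eef_pos: [0.4885, 0.2234, 0.2482]
tcp_rot: [0.741, 0.671, 0.007, 0.004]
contact_force: [-0.3, -0.2, 0.7]
opening: -0.0
finger_force: 0.0
```

```bash
python3 - <<'E'
from h import *
s=ctrl.get_state();print(s["eef_pos"],s["contact_force"]);bar()
t=ctrl.read_camera("top");cv2.imwrite("pics/top9.png",t[:,:,::-1])
sc=ctrl.read_camera("scene")
cv2.imwrite("pics/s9.png",cv2.resize(sc[200:400,200:500],(800,533),interpolation=cv2.INTER_CUBIC)[:,:,::-1])
h=cv2.cvtColor(sc,cv2.COLOR_RGB2HSV);k=cv2.inRange(h,np.array((0,150,60)),np.array((6,255,255)))
for th in(0,.03,.06):
    a=-.0981;R=np.array([[np.cos(a),-np.sin(a)],[np.sin(a),np.cos(a)]])
    print(th,[proj("scene",np.append(HN+R@(r*np.array([-np.sin(th),-np.cos(th)])),.137)).round(1) for r in(.05,.33)])
E
```

```text
[0.48850239 0.22344082 0.24819696] [-0.27301091 -0.22215301  0.65192451]
theta -0.0043715164 x at y=.21: 0.5479573
0 [array([466.2, 322.4]), array([369.5, 260.9])]
0.03 [array([466.5, 322. ]), array([371.8, 258.5])]
0.06 [array([466.8, 321.5]), array([374.1, 256.3])]
```

View pics/s9.png

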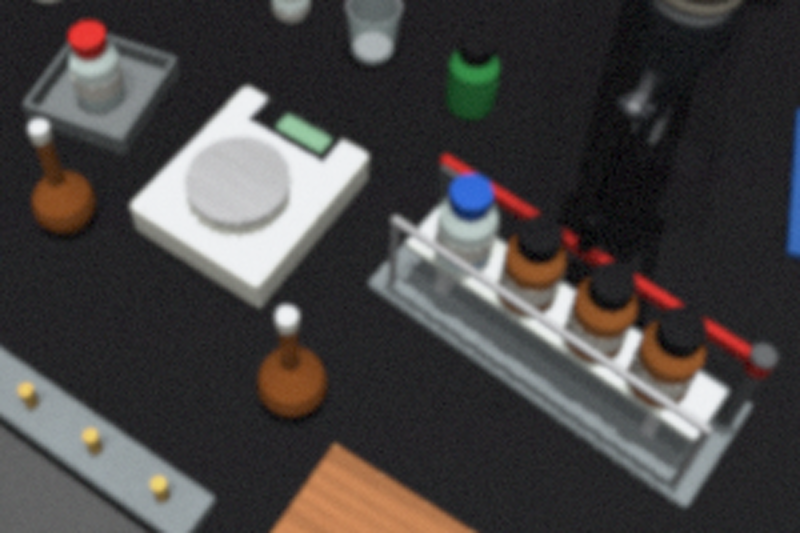

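The bar is shut: it stays at about 0 rad after release, lies along the shelf front in the picture, and every bottle is upright. Handing in.

```bash
python3 -c "
from plant import ctrl
print(ctrl.sign_off())"
```

```text
the job is handed in; nothing more can be done
None
```

The job is handed in, with no verdict returned: the standard was weighed and stands on the shelf with all three amber bottles, the empty is in the tray, and the keeper bar measures about 0 rad (shut).

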